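Nip up the filter valve's gland nut with an adjustable wrench

ROBOT

A 6-joint arm with a two-finger parallel gripper is mounted at the origin on the work surface. World frame = base frame: x ahead of the robot, y to its left, z up, the work surface at z = 0. Lengths are in m, angles in degrees, forces in N, time in s.
With the tool pointing down it reaches from about 0.25 to 0.725 m from the base axis. Payload 9.7 kg.
Tool frame: the origin (TCP) lies on the centre line of the jaws, within the pads' length; the fingertips stand bot.nose_length ahead of it and the grasp point (between the pads) lies 11 mm behind it (bot.nose_length is the distance from the TCP to the fingertips, in m); z points along the fingers, y is the line along which they close (so a half turn about z gives the same grasp; the last joint's range is limited). The gripper opens to 85 mm and grips with 20 to 120 N. Pads are 22 mm wide; open, the fingers measure 114 mm over their backs; the gripper's body (76 mm by 85 mm) begins 54 mm behind the grasp point. The pads swing forward as they close: fully open they stand 13 mm farther back than shut.
Start: joints at [74.141, 4.979, 10.078, 95.1, 0, 90], TCP at [0.15, 0.529, 0.239] pointing down, gripper open.
Joint ranges: [-179.16, 179.16], [-48.56, 103.87], [-65.8, 70.77], [-126.05, 130.52], [-82.76, 87.17], [-180, 180]. Speed limits (degrees/s): [127.2, 127.2, 147.25, 180, 180, 180].

INTERFACE

Orientations are given as [roll, pitch, yaw] about the fixed x, y, z axes, in that order (R = Rz(yaw) Ry(pitch) Rx(roll)).
In Python, from workcell import bot gives the robot as it stands. The module is installed in compiled form; this text tells all that it offers.
- The arm moves only by the shell command python3 -m inch 'ROWS' [OPENING] [FORCE]. ROWS is JSON, a list of rows, each a list of 4 numbers: the shift along the world's x, y, z in cm, then the turn about the world's z in degrees. A call has exactly 8 rows; each row is the pose to reach, as a shift and turn from the pose commanded when the call began; what a row does not reach only later rows make up. A row lasts 1/8 s, in which the tool goes at most 62.5 mm and 10.7 degrees, less where a joint would pass 70% of its speed; a pose out of reach is approached as far as the arm can. A call with a gripper value outside its range is refused whole. OPENING is the finger opening in cm, from 0 to 8.54, set as the call begins (- or left out, the last holds). The fingers move at their own pace and stop on an object; FORCE is the grip in N (left out, the last holds). Time passes only in rows, so rows that repeat a pose let the fingers close, or fill a call up. It gives the time, the measured TCP pose, the force, the opening and the grip force at its end, in the units of the state.
- bot.get_obs(): the state, without advancing time (a new reading comes with each control period).
- bot.camera(name): name is "scene" or "side" or "wrist"; returns a dict with "img" (480x640x3 uint8, red, green, blue), "fovy" (degrees; the focal length in pixels is half the picture's height over the tangent of half this angle, whatever the lens; pixels are square), "cx", "cy" (the principal point, pixels), "R" (3x3) and "t" (3): a world point X has camera coordinates R X + t; the wrist camera has in their place "mount" (4x4, takes a point from camera to tool coordinates, whose origin is the TCP and whose axes are the flange's). Camera axes: x right, y down, z forward; pixel columns grow to the right and rows downward; lengths in m; the calibration is good to about 2 mm. A picture is of the moment at which its call begins: read the wrist's pose just before it. There is no depth.
- bot.job_done(): hands the job in; it is judged then, once.
Trained networks look in a picture, given as the dict that the camera call returned (one of the last four; its "shot" number tells which), for a name from the list of things; names that differ only in an ending like _2 or _b are one class to them, and where a whole thing is asked for, a point or a joint stands for the part that bears it (a point fixed in the world has none). Each returns a list of dicts, best first, with "score" (0 to 1); they miss things now and then, are a little off and sometimes report something else, mostly with a low value. They report only what shows in the picture. A call takes as long as a camera call. They do not tell look-alikes from the thing itself.
- bot.find_in(thing, picture): "point" ([column, row] in pixels, amid what is visible of it).
- bot.landmark_of(thing, picture): "point" ([column, row] in pixels: a listed point, or the origin of a listed thing).
The state is a dict: "time": time; "q": joint angles; "qd": joint speeds; "joint_efforts": joint torques, N m; "ee_pos": TCP position; "tcp_rot": TCP orientation; "wrist_force": force on the tool from outside, world axes, zero at the start; "torque": the same for the moment, N m; "opening": finger opening in m; "grasp_force": force on a finger pad.
Only numpy, scipy, OpenCV 4.12 (cv2) and the standard library are available. Lean on these libraries where they do the work, as an engineer would, in place of code of your own. Each camera call takes 0.05 s, during which the arm holds its last target. There are 200 camera calls.

TASK

With the adjustable wrench still lying in its wooden rest, roll its worm wheel until the jaws just fit the hexagonal nut on the leaning valve neck. Then lift the wrench onto the nut, turn the nut clockwise with it until it comes up against its stop, and lay the wrench back in the rest the way it lay. Leave the tin, tumbler and cutlery case where they are.

Things in the scene. Friction and masses are not known exactly. Their poses are not given: they have to be found in the camera images.
- wrench: Loose steel adjustable wrench, 220 mm long, 0.46 kg, 14 mm thick, lying flat in the rest. Origin: middle of the mouth, mid-thickness. x runs from handle to jaw tips (open end, +18 mm), z out of the upper face. Head block from x = -20 (throat) to -56, y = -26 to +34. The fixed jaw's flat inner face is at y = +16 mm, the sliding jaw's at y = 16 mm - gap, both parallel to x.
- wrench_grip (a point): Middle of the wrench's handle (x = -115, y = z = 0 mm of the wrench), near the balance point; axes as the wrench. The handle is a straight bar 24 mm wide (along y) and 14 mm thick from x = -68 to -202 mm. Here the wrench is gripped across its width; lying in the rest, the space under the handle is free for 20 mm.
- worm_centre (a point): Centre of the knurled worm wheel in the wrench's head (x = -38, y = -6, z = 0 mm of the wrench; axes as the wrench). Radius 11 mm, 18 mm long, axle along y; its top stands 4 mm proud of the upper face. Press its top with a fingertip (6 to 20 N) and drag along x: towards the jaw tips closes, towards the handle opens the jaws. Needs about 3 N at the rim and several strokes.
- worm (a joint): Turn of the worm wheel, rad; grows as the jaws close, 1.2 mm of jaw travel per rad. A drag turns it at most by its length / 11 mm. It stays where it is left.
- jaw (a joint): Travel of the sliding jaw, m: 0 = fully open; gap = 38 mm - value. Starts 0 to 2.2 mm. The nut is 30 mm across flats and 34.6 mm across corners, so the jaws fit with a gap of 30.5 to 33 mm (value 0.0050 to 0.0075). The jaw moves only with the worm and holds against about 28 N.
- rest: Fixed wooden rest, 242 x 92 mm. Origin on the bench; x, y axes as the wrench laid in it, whose origin is then 35 mm straight above. Supports 28 mm high under jaws (x = -16 to 14), neck (-78 to -56) and tail (-200 to -180 mm), elsewhere an 8 mm base. Cheeks 36 mm high stand 4 mm clear beside neck and tail, end stops 38 mm high 3 mm beyond the jaw tips and 2 mm beyond the tail.
- nut_mid (a point): Centre of the steel hexagonal gland nut, 30 mm across flats, 16 mm high, on the valve neck. z: the nut's axis, out of the neck, leaning 30 degrees from vertical to the robot's right. x: parallel to one pair of flats, turning with the nut; seated with its x along this x the wrench has room to swing the nut to its stop. A stub 19 mm thick stands 10 mm above the nut; the flange under it, 48 mm wide, is 8 mm below this point.
- gland_nut (a joint): Turn of the nut, rad, growing clockwise seen from above (negative about nut_mid's z); stop at 0.95. Starts 0 to 0.25. It takes 0.28 N m and stays where it is left. With a 32 mm gap the wrench has about 8 degrees of play before it bites. Seated: wrench in the nut's plane, its mid-thickness 1 mm below to 2 mm above the nut's centre, the nut midway between the jaws.
- valve: Fixed bench valve of the water filter: steel foot 130 x 110 x 10 mm, brass neck 36 mm thick leaning 30 degrees towards -x of its frame, copper pipe on its -y side. Origin: centre of the foot on the bench. The nut centre lies 22 mm from it towards -x and 122 mm up.
- tumbler: Bystander: glass tumbler, 72 mm wide, 100 mm high; origin under its centre.
- tin: Bystander: round stainless snack tin, 93 mm wide, 64 mm high; origin under its centre.
- cutlery_case: Bystander: flat cutlery case 77 x 227 x 30 mm; origin under its centre.
Not all that is in view belongs to the job. Of the things that look like the wrench, the smaller one is meant. Leave any green look-alike of the valve alone.

How it is judged:
By the outcome, as a careful person would: the job done as asked, in the order asked, and still so for the second after the job is handed in, with the robot touching nothing.
It also fails if it takes over 67 s, if anything falls off the work surface, if the arm or the gripper's body presses on something with over 40 N, if the wrist force passes 120 N, or if a joint passes its speed limit or range.

## Working session

There is one attempt and no reset: what is moved stays moved. The work goes in short steps, Python scripts to look and compute and a shell command to move; the robot and the scene stay as the last step left them, time stands still between calls to the robot, and variables do not carry over. Pictures are saved under pics/ and viewed, at most 10 in all, crops included, and the job is handed in when it is done.

```bash
mkdir -p pics; ls
cat > h.py <<'E'
import numpy as np, cv2
from workcell import bot
from scipy.spatial.transform import Rotation as Ro
def K(c):
    f=240/np.tan(np.radians(c["fovy"]/2)); return f
def ext(c,o=None):
    if "R" in c: return np.array(c["R"]),np.array(c["t"])
    M=np.array(c["mount"]); Rt=Ro.from_euler("xyz",o["tcp_rot"],degrees=True).as_matrix()
    Rw=Rt@M[:3,:3]; tw=Rt@M[:3,3]+np.array(o["ee_pos"]); return Rw.T,-Rw.T@tw
def ray(c,p,o=None):
    R,t=ext(c,o); d=np.array([(p[0]-c["cx"])/K(c),(p[1]-c["cy"])/K(c),1]); return -R.T@t,R.T@d
def onz(c,p,z,o=None):
    C,d=ray(c,p,o); return C+d*(z-C[2])/d[2]
def proj(c,X,o=None):
    R,t=ext(c,o); q=R@np.array(X)+t; return q[:2]/q[2]*K(c)+[c["cx"],c["cy"]]
def tri(rs):
    A=0;b=0
    for C,d in rs:
        d=d/np.linalg.norm(d);P=np.eye(3)-np.outer(d,d);A=A+P;b=b+P@C
    return np.linalg.solve(A,b)
def save(img,n): cv2.imwrite("pics/"+n+".png",cv2.cvtColor(np.ascontiguousarray(img),cv2.COLOR_RGB2BGR))
E
python3 - <<'E'
from h import *
np.set_printoptions(precision=3,suppress=True)
o=bot.get_obs(); print(o, bot.nose_length)
for n in ["scene","side"]:
    c=bot.camera(n); save(c["img"],n+"0"); R,t=ext(c,o); print(n,c["fovy"],-R.T@t,R[2])
    for th in ["wrench","rest","valve","nut_mid","wrench_grip","worm_centre","tumbler","tin","cutlery_case"]:
        r=bot.landmark_of(th,c)[:3]; print(th,[(np.round(x["point"]),round(x["score"],2),onz(c,x["point"],{"wrench":.035,"wrench_grip":.035,"worm_centre":.035,"nut_mid":.122}.get(th,0),o)[:2]) for x in r])
E
```

```text
pics
{'time': 0.0, 'q': array([74.141,  5.009, 10.035, 95.099,  0.002, 89.999]), 'qd': array([-0.033,  0.02 , -0.061,  0.049,  0.013, -0.039]), 'joint_efforts': array([ -0.001, -52.039,  46.48 ,   0.017,   0.   ,  -0.   ]), 'ee_pos': array([0.15 , 0.529, 0.239]), 'tcp_rot': array([-179.926,   -0.002,  164.142]), 'wrist_force': array([ 0.232, -0.195,  0.319]), 'torque': array([0.024, 0.034, 0.   ]), 'grasp_force': 0.0, 'opening': 0.08556213943939214} 0.008
scene 47.15101730272766 [0.934 0.47  1.007] [-0.401 -0.413 -0.818]
wrench [(array([206., 153.]), 0.94, array([ 0.48 , -0.395])), (array([251., 230.]), 0.86, array([ 0.547, -0.141]))]
rest [(array([258., 244.]), 0.62, array([ 0.546, -0.125]))]
valve [(array([335., 360.]), 0.93, array([0.611, 0.19 ])), (array([504., 295.]), 0.59, array([0.25 , 0.328]))]
nut_mid [(array([512., 255.]), 0.69, array([0.249, 0.304])), (array([329., 321.]), 0.66, array([0.607, 0.164]))]
wrench_grip [(array([269., 194.]), 0.79, array([ 0.451, -0.193])), (array([221., 115.]), 0.61, array([ 0.371, -0.479])), (array([254., 222.]), 0.27, array([ 0.527, -0.153]))
[... 504 characters left out ...]
, 278.]), 0.82, array([ 0.549, -0.123]))]
rest [(array([367., 294.]), 0.65, array([ 0.543, -0.134]))]
valve [(array([172., 235.]), 0.78, array([0.255, 0.326]))]
nut_mid [(array([324., 189.]), 0.52, array([0.607, 0.143])), (array([164., 196.]), 0.51, array([0.25 , 0.311]))]
wrench_grip [(array([428., 468.]), 0.84, array([ 0.355, -0.519])), (array([348., 308.]), 0.73, array([ 0.455, -0.184]))]
worm_centre [(array([365., 291.]), 0.79, array([ 0.517, -0.159])), (array([436., 412.]), 0.78, array([ 0.43 , -0.456]))]
tumbler [(array([278., 199.]), 0.79, array([0.589, 0.363]))]
tin [(array([240., 214.]), 0.87, array([0.452, 0.336]))]
cutlery_case [(array([417., 255.]), 0.7, array([ 0.739, -0.077]))]
```

View pics/scene0.png

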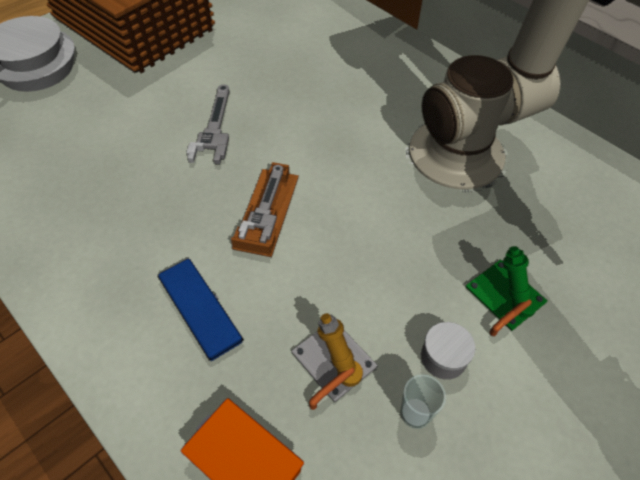

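View pics/side0.png

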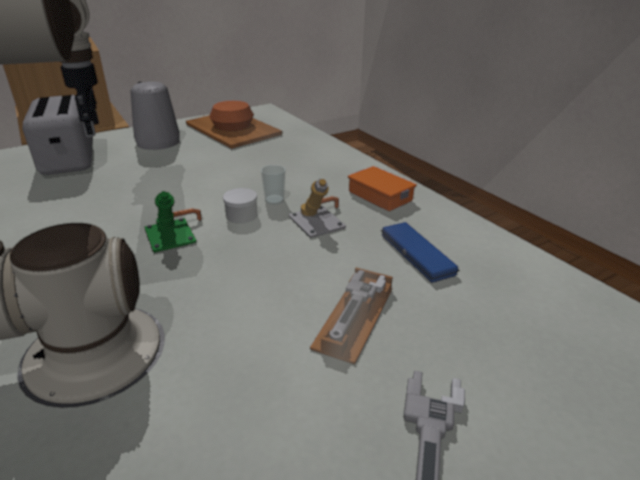

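```bash
python3 -m inch --help 2>&1 | head -20
```

```text
invalid input: not JSON, or not a number
```

The smaller wrench is the one in the rest, at (251,230) px in the scene view. The larger one at (206,153) lies on the bare bench. The brass valve at (335,360) is the one to work on; the green one at (504,295) is the decoy.

The rows can't tilt the tool, but the nut leans. So I'll first see what the arm does at the edge of its reach, in free space.

```bash
python3 -m inch '[[5,1,4,0],[10,2,8,0],[15,3,12,0],[20,4,16,0],[25,5,20,0],[30,6,25,0],[35,7,30,0],[40,7,34,0]]' 0 20; python3 -c "
from h import *
o=bot.get_obs();print(o['q'],o['tcp_rot'],o['ee_pos'])"
```

```text
time: 2.0
ee_pos: [0.3637, 0.4593, 0.4598]
tcp_rot: [-179.4, -0.2, 164.1]
wrist_force: [-0.6, 0.1, 0.1]
opening: 0.0
grasp_force: 0.0
[5.16248608e+01 3.08509775e+01 7.07396708e+01 1.30507059e+02
 2.04052518e-03 6.74803614e+01] [-179.42956381   -0.23871507  164.14330005] [0.36366355 0.4592543  0.45978681]
```

```bash
python3 -m inch '[[6,0,0,0],[12,0,0,0],[18,0,0,0],[24,0,0,0],[30,0,0,0],[36,0,0,0],[40,0,0,0],[40,0,0,0]]'; python3 -c "
from h import *
o=bot.get_obs();print(o['q'],o['tcp_rot'],o['ee_pos'])"
```

```text
time: 3.0
ee_pos: [0.4965, 0.3332, 0.4352]
tcp_rot: [-177.6, -1.7, 164.1]
wrist_force: [0.3, 0.6, -0.3]
opening: -0.0
grasp_force: 0.0
[ 33.97454448  33.21634941  70.71240401 130.46473952  -0.23811386
  49.85819559] [-177.57647043   -1.73148213  164.08589116] [0.49651623 0.33319541 0.43516547]
```

```bash
python3 -m inch '[[-2,-4,-4,0],[-4,-8,-8,0],[-6,-11,-12,0],[-8,-15,-15,0],[-8,-15,-15,0],[-8,-15,-15,0],[-8,-15,-15,0],[-8,-15,-15,0]]'; python3 -c "
from h import *
o=bot.get_obs();print(o['q'],o['tcp_rot'],o['ee_pos'])"
```

```text
time: 4.0
ee_pos: [0.4173, 0.185, 0.287]
tcp_rot: [-177.7, -1.6, 164.1]
wrist_force: [-0.1, -0.3, 0.2]
opening: 0.0002
grasp_force: 0.0
[ 24.35394869  -3.77379976   6.5611051  103.03322112  -0.73098934
  40.20256504] [-177.69972882   -1.58901551  164.13669617] [0.41726663 0.1849972  0.28696656]
```

```bash
cat > fit.py <<'E'
import numpy as np
from scipy.optimize import least_squares
D=np.array([[5.009,10.035,95.1,.5499,.239],[30.851,70.74,130.507,.5858,.4598],[33.216,70.712,130.465,.5979,.4352],[-3.774,6.561,103.033,.4565,.287]])
r=np.radians
def fk(p,q2,q3,q4,s3):
    L1,L2,d,h,T,off=p
    a=r(q2); f=a+s3*r(q3)+d; t=r(q2-q3+q4)   # t: angle; 90=down, pos=T*(cos t? ) 
    return np.array([off+L1*np.sin(a)+L2*np.sin(f)+T*np.cos(t), h+L1*np.cos(a)+L2*np.cos(f)-T*np.sin(t)])
if __name__=="__main__":
  for s3 in(-1,):
   for d0 in(0,1.57):
    for free_off in (0,1):
      g=lambda x:np.concatenate([(fk(list(x[:5])+[x[5]*free_off],*row[:3],s3)-row[3:]).ravel() for row in D]+[0.01*(x-[.4,.4,d0,.25,.25,0])*1e-1])
      s=least_squares(g,[.4,.4,d0,.25,.25,0]); print(s3,d0,free_off,s.x.round(4),np.abs(s.fun[:8]).max())
E
python3 fit.py
```

```text
-1 0 0 [0.4207 0.5203 1.4999 0.1579 0.4203 0.    ] 0.00018790606011626076
-1 0 1 [ 4.1960e-01 -5.1940e-01 -1.6402e+00  1.6260e-01  4.2300e-01  8.0000e-04] 0.0001508537890860251
-1 1.57 0 [0.4206 0.5203 1.5    0.158  0.4204 0.    ] 0.000191554731580168
-1 1.57 1 [4.1970e-01 5.1950e-01 1.5012e+00 1.6210e-01 4.2270e-01 7.0000e-04] 0.0001543878902110496
```

Run:
```python
from h import *
np.set_printoptions(precision=3,suppress=True)
o=bot.get_obs(); c=bot.camera("wrist"); print(c["fovy"],np.array(c["mount"]))
N=[.607,.163,.122]; print(proj(c,N,o),proj(c,[.453,-.19,.035],o)); save(c["img"],"w1")
s=bot.camera("scene"); s2=bot.camera("side"); r=[ray(s,bot.landmark_of("nut_mid",s)[1]["point"]),ray(s2,bot.landmark_of("nut_mid",s2)[0]["point"])]
print([ (np.round(x["point"]),x["score"]) for x in bot.landmark_of("nut_mid",s)])
print([ (np.round(x["point"]),x["score"]) for x in bot.landmark_of("nut_mid",s2)]); print(tri(r))
a=s["img"][290:390,270:390]; b=s2["img"][170:240,280:350]
save(np.hstack([cv2.resize(a,(480,400),interpolation=cv2.INTER_CUBIC),cv2.resize(b,(300,400),interpolation=cv2.INTER_CUBIC)][:2]),"nutcrop")
```

```text
61.4834277211321 [[ 0.    -0.951 -0.31   0.079]
 [ 1.     0.001 -0.001 -0.   ]
 [ 0.001 -0.31   0.951 -0.134]
 [ 0.     0.     0.     1.   ]]
[354.227 430.779] [  5.054 324.067]
[(array([513., 255.]), 0.68), (array([326., 324.]), 0.59)]
[(array([164., 199.]), 0.71), (array([322., 187.]), 0.58), (array([318., 224.]), 0.56)]
[0.414 0.202 0.096]
```

View pics/w1.png

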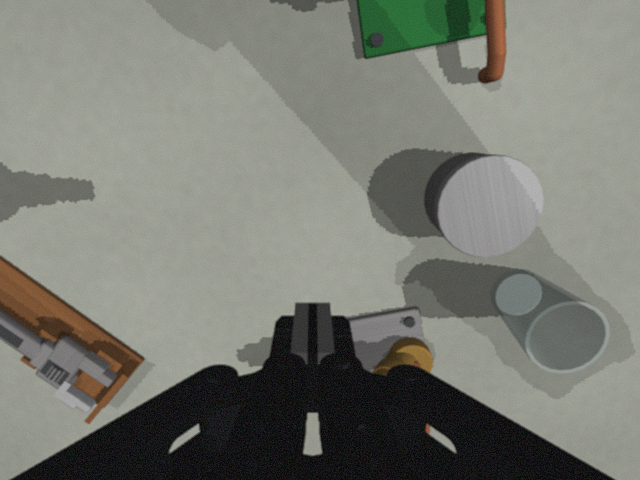

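View pics/nutcrop.png

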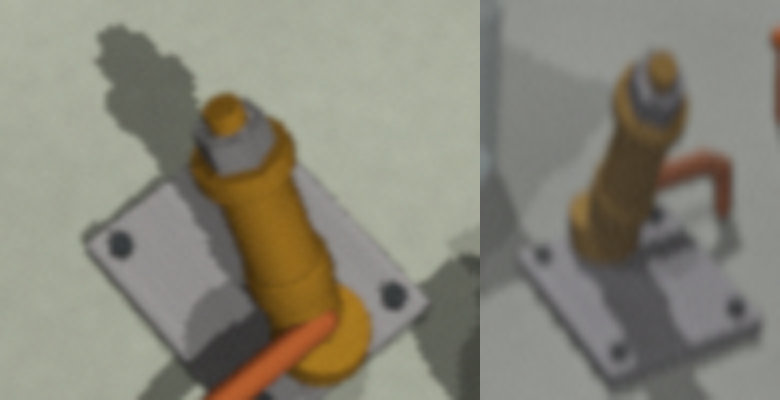

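The rest with the small wrench is at lower left (worm about (55,370)) and the brass valve's foot at (385,330). The gripper hides the nut here, so I'll take one closer view of it on the way.

```bash
python3 -m inch '[[4,-1,0,0],[8,-1,0,0],[12,-2,0,0],[16,-2,0,0],[19,-2,0,0],[19,-2,0,0],[19,-2,0,0],[19,-2,0,0]]' | tr '\n' ' '
python3 - <<'E'
from h import *
np.set_printoptions(precision=4,suppress=True)
o=bot.get_obs(); c=bot.camera("wrist"); r=[(np.round(x["point"]),x["score"]) for x in bot.landmark_of("nut_mid",c)[:2]]; print(r,o["ee_pos"],o["tcp_rot"])
N=[.607,.163,.122]; print(proj(c,N,o))
import pickle; pickle.dump(({k:c[k] for k in("fovy","cx","cy","mount","img")},{k:o[k] for k in("ee_pos","tcp_rot")}),open("w2.pkl","wb"))
p=r[0][0].astype(int); x0=max(0,p[0]-80);y0=max(0,p[1]-60)
save(cv2.resize(c["img"][y0:y0+120,x0:x0+160],(800,600),interpolation=cv2.INTER_CUBIC),"w2"); print(x0,y0)
E
```

```text
time: 5.35 ee_pos: [0.6053, 0.1641, 0.2859] tcp_rot: [-177.6, -1.7, 164.1] wrist_force: [0.1, -0.1, -0.7] opening: 0.0002 grasp_force: 0.0 [(array([325., 234.]), 0.64)] [0.6053 0.1641 0.2859] [-177.5984   -1.6892  164.1239]
[321.3155 229.9308]
245 174
```

View pics/w2.png

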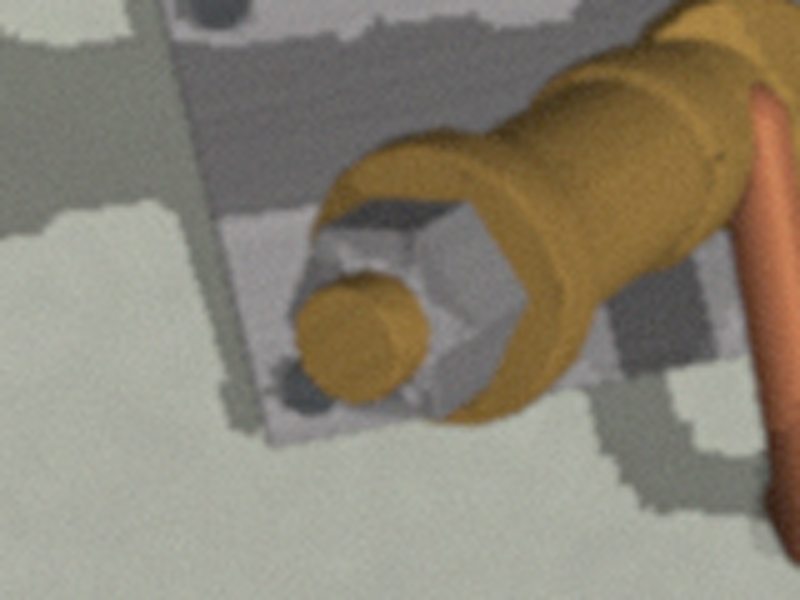

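```bash
cat > nut.py <<'E'
from h import *
import pickle
from scipy.optimize import least_squares
c,o=pickle.load(open("w2.pkl","rb"))
pk={("b",0):(340,208),("b",1):(470,203),("b",2):(528,297),("b",3):(437,420)}
full=lambda p:np.array([p[0]/5+245-.4,p[1]/5+174-.4])
def axes(az): 
    n=np.array([.5*np.cos(az),.5*np.sin(az),np.sqrt(.75)]); u=np.array([-np.sin(az),np.cos(az),0]) # horizontal
    return n,u,np.cross(n,u)
def pts(x,th,az,zc):
    n,u,v=axes(az); C=np.array([x[0],x[1],zc])
    ring=lambda h,R:[C+h*n+R*(np.cos(th-k*np.pi/3)*u+np.sin(th-k*np.pi/3)*v) for k in range(6)]
    return ring(-.008,.01732),ring(.008,.01732),C+.018*n
def res(p,zc=.122):
    b,t,s=pts(p[:2],p[2],p[3],zc)
    return np.concatenate([proj(c,b[k],o)-full(q) for (_,k),q in pk.items()]+[proj(c,s,o)-full((362,338)),[20*(p[3]+np.pi/2)]])
best=min((least_squares(res,[.607,.163,t0,-np.pi/2]) for t0 in np.radians(range(0,360,60))),key=lambda s:s.cost)
np.set_printoptions(precision=4,suppress=True); print(best.x,np.degrees(best.x[2:]),best.fun)
b,t,s=pts(best.x[:2],best.x[2],best.x[3],.122)
n,u,v=axes(best.x[3]); 
for k in range(6):
    a=best.x[2]+np.pi/6+k*np.pi/3; d=np.cos(a)*u+np.sin(a)*v   # direction through flats' normal; jaw x is perpendicular -> also corner dir
    a=best.x[2]+k*np.pi/3; d=np.cos(a)*u+np.sin(a)*v; print("corner dir az",np.degrees(np.arctan2(d[1],d[0])),"phi",np.degrees(a)%360, d)
im=cv2.resize(np.ascontiguousarray(c["img"])[174:294,245:405],(800,600),interpolation=cv2.INTER_CUBIC)
for ring,col in((b,(255,0,0)),(t,(0,255,0))):
    q=np.array([(proj(c,X,o)-[245-.4,174-.4])*5 for X in ring]).astype(np.int32); cv2.polylines(im,[q],True,col,1)
save(im,"w2fit")
E
python3 nut.py
```

```text
[ 0.612   0.1628  3.5367 -1.6805] [202.6384 -96.2878] [ 5.0366 -1.6362 -1.6157  1.569  -2.5783  2.7631  6.3494 -5.2414 -6.6107
  2.259  -2.1949]
corner dir az -166.42950296371598 phi 202.63835311196829 [-0.9539 -0.2303 -0.1925]
corner dir az -104.77280749531585 phi 262.6383531119683 [-0.2214 -0.8397 -0.4959]
corner dir az -39.760808774750345 phi 322.6383531119683 [ 0.7325 -0.6094 -0.3034]
corner dir az 13.570497036284022 phi 22.638353111968286 [0.9539 0.2303 0.1925]
corner dir az 75.22719250468415 phi 82.63835311196829 [0.2214 0.8397 0.4959]
corner dir az 140.23919122524964 phi 142.63835311196829 [-0.7325  0.6094  0.3034]
```

View pics/w2fit.png

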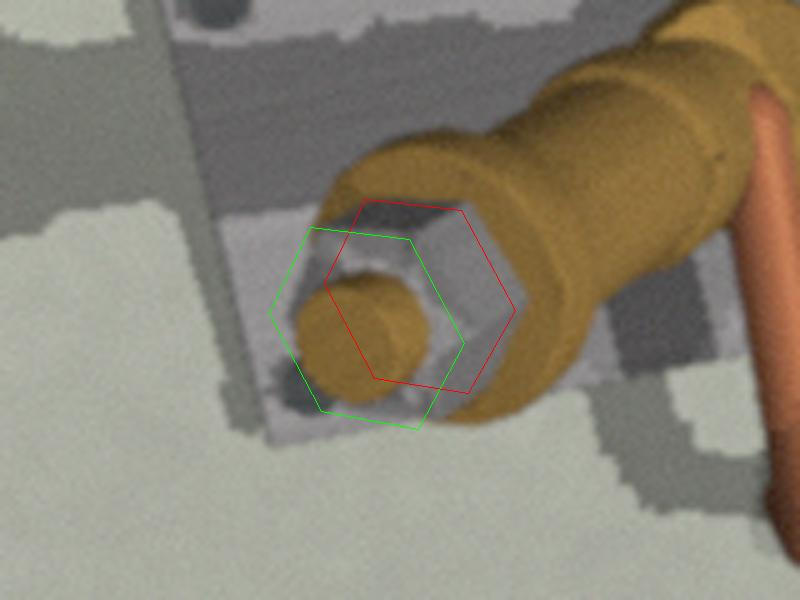

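```bash
sed -i 's/^pk=.*/pk={("b",1):(470,203),("b",2):(528,298),("t",3):(437,420),("t",0):(314,236),("t",1):(415,243)}/; s/proj(c,b\[k\],o)-full(q) for (_,k),q/proj(c,(b if w=="b" else t)[k],o)-full(q) for (w,k),q/' nut.py; python3 nut.py | head -8; sed 's/zc=.122/zc=.127/' nut.py >nut2.py; python3 nut2.py | head -2
```

```text
[ 0.612   0.1653  3.505  -1.5733] [200.8229 -90.1438] [-0.1081 -0.3054  0.4906 -0.1703  1.0992  0.5979  0.9736 -1.1624  0.6478
 -1.5125 -3.0547  2.625  -0.0502]
corner dir az -161.9135056027002 phi 200.82292829211877 [-0.9355 -0.3055 -0.1777]
corner dir az -100.71064731873554 phi 260.8229282921188 [-0.1616 -0.8545 -0.4936]
corner dir az -35.35578004059955 phi 320.8229282921188 [ 0.7738 -0.549  -0.3159]
corner dir az 18.086494397299802 phi 20.822928292118775 [0.9355 0.3055 0.1777]
corner dir az 79.28935268126446 phi 80.82292829211877 [0.1616 0.8545 0.4936]
corner dir az 144.64421995940046 phi 140.82292829211877 [-0.7738  0.549   0.3159]
[ 0.6107  0.1657  3.5023 -1.5721] [200.6683 -90.0742] [ 0.0752 -0.6008  0.8603 -0.1267  1.1477  1.0605  0.6343 -1.3849  0.6594
 -1.6863 -3.3202  2.8453 -0.0259]
```

View pics/w2fit.png

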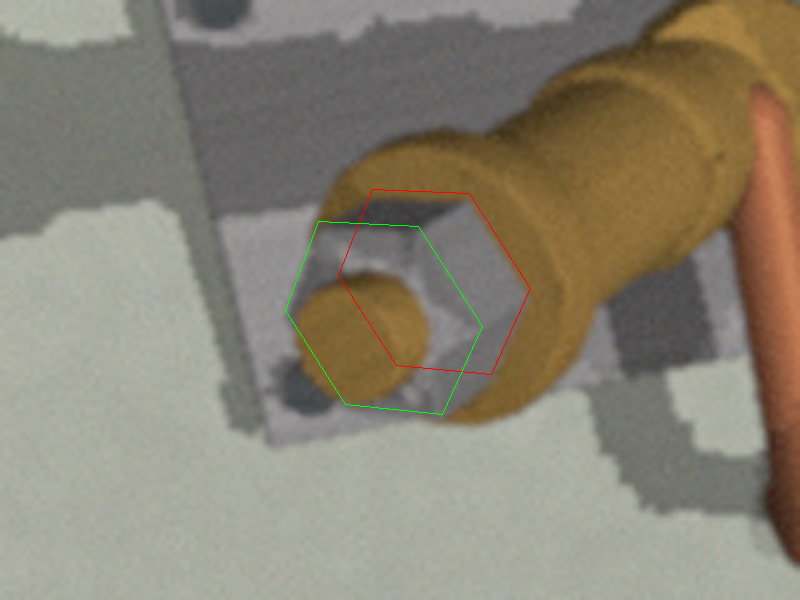

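Fit is good to about 1 px: nut centre (0.612, 0.165, 0.122), leaning to −y. The flats give a wrench heading of 20.8° in the nut's plane, so the remaining turn swings it roughly symmetrically about world x. Next is the rest.

```bash
python3 -m inch '[[0,-5,-1,8],[0,-10,-2,16],[-1,-15,-4,24],[-2,-20,-6,32],[-3,-25,-8,40],[-3.5,-28,-8,47],[-3.5,-28,-8,47],[-3.5,-28,-8,47]]' | tr '\n' ' '
python3 - <<'E'
from h import *
import pickle
np.set_printoptions(precision=4,suppress=True)
o=bot.get_obs(); c=bot.camera("wrist"); print(o["ee_pos"],o["tcp_rot"],o["q"])
for th,z in(("wrench",.035),("worm_centre",.035),("wrench_grip",.035),("rest",0)):
    print(th,[(np.round(x["point"]),x["score"],onz(c,x["point"],z,o)) for x in bot.landmark_of(th,c)[:2]])
save(c["img"],"w3"); pickle.dump(({k:c[k] for k in("fovy","cx","cy","mount","img")},{k:o[k] for k in("ee_pos","tcp_rot")}),open("w3.pkl","wb"))
E
```

```text
time: 6.45 ee_pos: [0.571, -0.1155, 0.2057] tcp_rot: [-177.5, -1.7, -149.0] wrist_force: [-0.6, 0.1, -0.5] opening: -0.0 grasp_force: 0.0 [ 0.571  -0.1155  0.2057] [-177.5488   -1.6803 -148.9954] [-10.0284   8.533   10.1986  91.3226  -2.9517 -41.0778]
wrench []
worm_centre [(array([311., 142.]), 0.72, array([ 0.5206, -0.1562,  0.035 ]))]
wrench_grip [(array([317.,  24.]), 0.65, array([ 0.4515, -0.1934,  0.035 ]))]
rest [(array([319., 185.]), 0.79, array([ 0.5491, -0.1327,  0.    ]))]
```

View pics/w3.png

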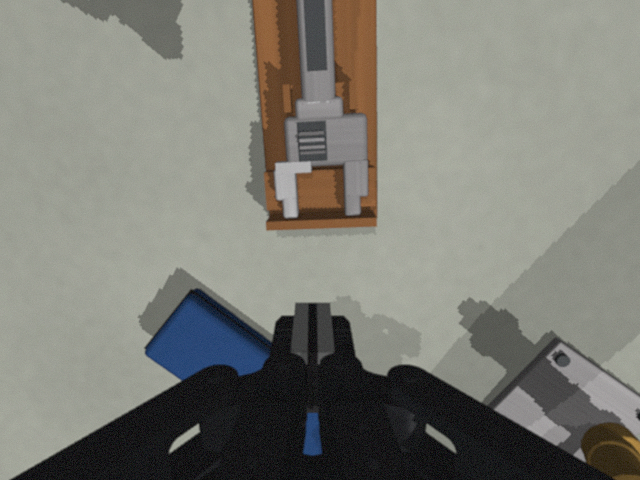

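Run:
```python
from h import *
import pickle
np.set_printoptions(precision=4,suppress=True)
c,o=pickle.load(open("w3.pkl","rb"))
f=lambda p,z=.042:onz(c,p,z,o)[:2]
g=cv2.cvtColor(np.ascontiguousarray(c["img"]),cv2.COLOR_RGB2GRAY).astype(int)
for r in (30,60,85,120,150,190,200,208): print(r,[ (k,int(g[r,k+1]-g[r,k-1])) for k in range(270,375) if abs(g[r,k+1]-g[r,k-1])>28])
for a,b in(((328.5,0),(335,98)),((299,0),(303,98))):
    d=f(b)-f(a); print("yaw",np.degrees(np.arctan2(d[1],d[0])))
m=lambda p,q:(f(p)+f(q))/2
h1=m((328.5,0),(299,0));h2=m((335,98),(303,98));d=h2-h1;print("axis",h1,h2,np.degrees(np.arctan2(d[1],d[0])))
```

```text
30 [(301, 31), (304, -46), (305, -53), (324, 32), (325, 61), (326, 35), (331, -32), (332, -30)]
60 [(301, 30), (306, -53), (307, -38), (326, 56), (327, 38), (332, -30), (333, -36)]
85 [(302, 31), (303, 29), (342, -29)]
120 []
150 [(287, 32), (297, -38), (298, -51), (299, -33), (326, 36), (327, 42)]
190 [(275, 59), (276, 64), (277, 36), (295, -58), (296, -66), (335, -29), (344, 44), (345, 48), (346, 31), (366, -29), (367, -42)]
200 [(282, 31), (283, 42), (284, 32), (295, -35), (296, -58), (297, -46), (336, -29), (345, 39), (346, 40), (359, -37), (360, -31)]
208 [(283, 67), (284, 64), (296, -55), (297, -56), (345, 48), (346, 45), (359, -40), (360, -58), (361, -37)]
yaw 36.029506105088046
yaw 33.22290082275796
axis [ 0.4416 -0.2013] [ 0.4918 -0.1667] 34.626429542426564
```

Run:
```python
from h import *
import pickle
np.set_printoptions(precision=4,suppress=True)
c,o=pickle.load(open("w3.pkl","rb"))
f=lambda p,z=.042:onz(c,p,z,o)[:2]
for a,b in(((301,30),(302.6,85)),((331.5,30),(332.6,60)),((295.5,190),(296.6,208)),((345,190),(345.7,208))):
    d=f(b)-f(a); print("yaw",np.degrees(np.arctan2(d[1],d[0])))
print("gap",np.linalg.norm(f((296.3,205))-f((345.5,205))),"handle w",np.linalg.norm(f((301,30))-f((331.5,30))))
for y in np.radians([31,32.5,34]):
  ex=np.array([np.cos(y),np.sin(y)]);ey=np.array([-ex[1],ex[0]])
  J=f((345.5,205));H=(f((301.5,45))+f((331.9,45)))/2;W=onz(c,(312,141),.046,o)[:2]
  print(np.degrees(y),"O from fixed jaw y:",(J-.016*ey)@ey,"handle y",H@ey,"worm y+6",W@ey+.006,"worm x+38",W@ex+.038,"rest",np.array([.5491,-.1327])@np.array([ex,ey]).T)
```

```text
yaw 32.508545372830106
yaw 34.19857149452519
yaw 33.93627396282116
yaw 34.62570316258893
gap 0.03710692497317344 handle w 0.020494290518316433
31.0 O from fixed jaw y: -0.3916880182363978 handle y -0.39792312881140895 worm y+6 -0.39481319941038595 worm x+38 0.40283752677641343 rest [ 0.4023 -0.3966]
32.5 O from fixed jaw y: -0.40233308340592655 handle y -0.40568861846317333 worm y+6 -0.4042261838166796 worm x+38 0.3922204396659287 rest [ 0.3918 -0.4069]
34.0 O from fixed jaw y: -0.41271337517785694 handle y -0.4131760694004416 worm y+6 -0.41335801968784025 worm x+38 0.38136058755980273 rest [ 0.381  -0.4171]
```

Yaw is about 34°, wrench origin (0.547, −0.129) and gap about 37.1 mm. That calls for about 4.4 rad on the worm, or three strokes of 16 mm.

```bash
python3 -m inch '[[-1.5,-1.2,-3,3],[-3,-2.4,-6,3],[-4.5,-3.6,-9,3],[-5.9,-4.45,-12,3],[-5.9,-4.45,-14.2,3],[-5.9,-4.45,-14.8,3],[-5.9,-4.45,-14.8,3],[-5.9,-4.45,-14.8,3]]' | tr '\n' ' '
```

```text
time: 7.7 ee_pos: [0.5128, -0.1605, 0.0582] tcp_rot: [-177.5, -1.7, -145.9] wrist_force: [-0.4, 0.4, 0.3] opening: -0.0001 grasp_force: 0.0
```

```bash
python3 -m inch '[[0,0,-0.45,0],[0,0,-0.45,0],[0.33,0.22,-0.46,0],[0.67,0.45,-0.47,0],[1,0.67,-0.49,0],[1.33,0.89,-0.5,0],[1.33,0.89,-0.5,0],[1.33,0.89,-0.5,0]]' | tr '\n' ' '
python3 - <<'E'
from h import *
o=bot.get_obs(); print(o["wrist_force"],o["ee_pos"])
E
```

```text
time: 8.7 ee_pos: [0.526, -0.1518, 0.0537] tcp_rot: [-177.5, -1.7, -145.9] wrist_force: [-2.4, 0.6, 9.6] opening: 0.0003 grasp_force: 4.6 [-2.39595849  0.59364068  9.55263374] [ 0.52600099 -0.15184345  0.05365281]
```

```bash
python3 -m inch '[[0,0,0.6,0],[-1.33,-0.89,0.6,0],[-1.33,-0.89,0.04,0],[-1,-0.67,0.03,0],[-0.67,-0.45,0.02,0],[-0.33,-0.22,0,0],[0,0,-0.01,0],[0,0,-0.01,0]]' | tr '\n' ' '; python3 -m inch '[[0,0,0.6,0],[-1.33,-0.89,0.6,0],[-1.33,-0.89,0.04,0],[-1,-0.67,0.03,0],[-0.67,-0.45,0.02,0],[-0.33,-0.22,0,0],[0,0,-0.01,0],[0,0,-0.01,0]]' | tr '\n' ' '
```

```text
time: 9.7 ee_pos: [0.5258, -0.1518, 0.0535] tcp_rot: [-177.5, -1.7, -145.9] wrist_force: [-3.9, 2.0, 15.2] opening: 0.0005 grasp_force: 7.5 time: 10.7 ee_pos: [0.5258, -0.1519, 0.0535] tcp_rot: [-177.5, -1.6, -145.9] wrist_force: [-3.7, 2.5, 17.3] opening: -0.0001 grasp_force: 8.3
```

```bash
python3 -m inch '[[0,0,4,0],[1,1,9,0],[3,2.4,13,0],[4.5,3.6,15.2,0],[4.5,3.6,15.2,0],[4.5,3.6,15.2,0],[4.5,3.6,15.2,0],[4.5,3.6,15.2,0]]' | tr '\n' ' '
python3 - <<'E'
from h import *
import pickle
np.set_printoptions(precision=4,suppress=True)
o=bot.get_obs(); c=bot.camera("wrist")
pickle.dump(({k:c[k] for k in("fovy","cx","cy","mount","img")},{k:o[k] for k in("ee_pos","tcp_rot")}),open("w4.pkl","wb"))
g=cv2.GaussianBlur(cv2.cvtColor(np.ascontiguousarray(c["img"]),cv2.COLOR_RGB2GRAY),(3,3),0).astype(int)
for r in (170,180,190,200,208): print(r,[ (k,int(g[r,k+1]-g[r,k-1])) for k in range(270,375) if abs(g[r,k+1]-g[r,k-1])>20])
save(cv2.resize(c["img"][100:240,240:400],(800,600)) if 0 else cv2.resize(c["img"][100:220,240:400],(800,600),interpolation=cv2.INTER_CUBIC),"w4")
E
```

```text
time: 11.7 ee_pos: [0.5697, -0.1159, 0.2032] tcp_rot: [-177.6, -1.8, -145.9] wrist_force: [0.3, 0.2, 0.3] opening: -0.0001 grasp_force: 0.0 170 [(282, 39), (283, 71), (284, 75), (285, 46), (318, -25), (319, -63), (320, -82), (321, -59), (322, -22), (344, 26), (345, 44), (346, 45), (347, 32), (368, -33), (369, -51), (370, -41)]
180 [(281, 32), (282, 57), (283, 59), (284, 39), (302, -38), (303, -52), (304, -41), (345, 39), (346, 41), (347, 27), (367, -21), (368, -26)]
190 [(281, 27), (282, 56), (283, 60), (284, 42), (302, -39), (303, -56), (304, -42), (335, -21), (344, 26), (345, 43), (346, 39), (347, 22), (367, -23), (368, -26)]
200 [(283, 27), (284, 35), (285, 26), (302, -39), (303, -52), (304, -39), (344, 33), (345, 43), (346, 33), (367, -26)]
208 [(289, 47), (290, 53), (291, 37), (301, -22), (302, -40), (303, -52), (304, -39), (344, 32), (345, 41), (346, 29), (358, -22), (359, -29)]
```

View pics/w4.png

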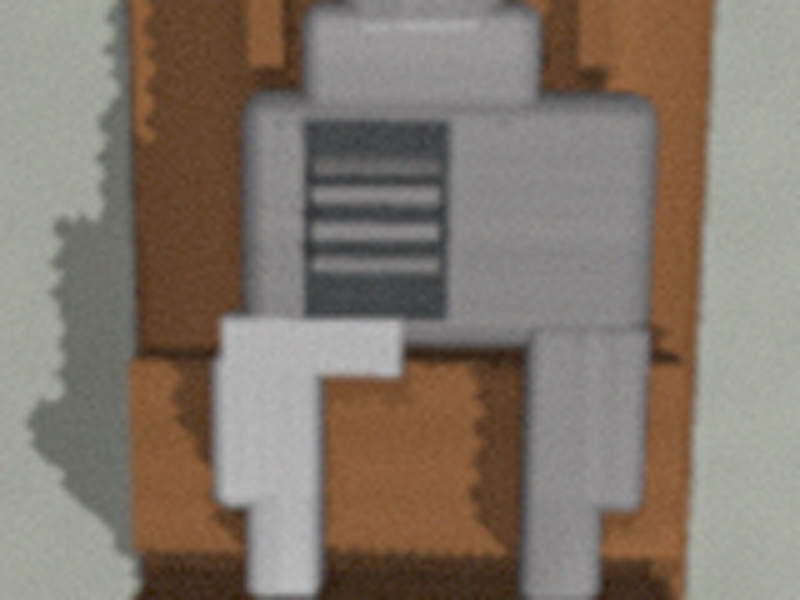

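Gap is now about 42.6 px, or 31.9 mm, which is inside 30.5–33 mm. Next, grasp the handle.

```bash
python3 -m inch '[[-4,-2.6,-3,0],[-8,-5.2,-6,0],[-11.8,-7.8,-8,0],[-11.8,-7.8,-12,0],[-11.8,-7.8,-16,0],[-11.8,-7.8,-17.8,0],[-11.8,-7.8,-17.8,0],[-11.8,-7.8,-17.8,0]]' 5.5 | tr '\n' ' '; python3 -m inch '[[0,0,0,0],[0,0,0,0],[0,0,0,0],[0,0,0,0],[0,0,1,0],[0,0,3,0],[0,0,5,0],[0,0,9,0]]' 0 40 | tr '\n' ' '
```

```text
time: 12.75 ee_pos: [0.4533, -0.1939, 0.0275] tcp_rot: [-177.5, -1.7, -145.9] wrist_force: [0.6, 1.0, 0.2] opening: 0.0549 grasp_force: 0.0 time: 13.75 ee_pos: [0.4511, -0.1931, 0.1154] tcp_rot: [-177.8, -1.9, -145.9] wrist_force: [-0.0, -0.1, -6.5] opening: 0.0233 grasp_force: 40.1
```

Wrench held (opening 23 mm, 40 N). The IK saturates joint 4 when the target is high and close in, which should tilt the tool outward. I'll use that to lean the wrench 30°.

```bash
python3 -m inch '[[-1,3,5,-10],[-3,7,9.5,-20],[-6,11,13.5,-30],[-8,15,18,-40],[-11,19,22,-50],[-13,23,26,-60],[-15,27,30,-70],[-18,31,33,-73]]' | tr '\n' ' '
python3 - <<'E'
from h import *
o=bot.get_obs(); print(o["q"].round(1))
E
```

```text
time: 14.75 ee_pos: [0.2744, 0.1131, 0.4439] tcp_rot: [-177.6, -1.7, 140.8] wrist_force: [1.3, 1.1, -5.2] opening: 0.0233 grasp_force: 40.3 [ 22.1 -14.8  16.2 124.    0.4  61.2]
```

```bash
python3 -m inch '[[-1,0.2,3,0],[-2,0.4,6,0],[-3,0.6,9,0],[-4,0.8,12,0],[-5.5,1,15.5,0],[-5.5,1,15.5,0],[-5.5,1,15.5,0],[-5.5,1,15.5,0]]' | tr '\n' ' '
python3 - <<'E'
from h import *
o=bot.get_obs(); print(o["q"].round(1))
E
```

```text
time: 15.75 ee_pos: [0.2381, 0.1335, 0.5146] tcp_rot: [179.3, -0.4, 141.1] wrist_force: [-0.2, 1.0, -4.7] opening: 0.0236 grasp_force: 41.0 [ 28.6 -13.6  27.4 130.5   0.6  67.5]
```

The arm trades position for tilt (roughly 3° for a 10 cm overreach), so I'll push further up.

```bash
python3 -m inch '[[-0.5,0,6.2,0],[-1,-0.3,12.4,0],[-2,-0.6,18.6,0],[-2.5,-1,24.8,0],[-3,-1.2,31,0],[-3.5,-1.4,37,0],[-4,-1.6,43,0],[-4.5,-2,49,0]]' | tr '\n' ' '
cat > st.py <<'E'
from h import *
np.set_printoptions(precision=3,suppress=True)
Rg=Ro.from_euler("xyz",[-177.5,-1.7,-145.9],degrees=True); W=Rg.inv()*Ro.from_euler("z",34,degrees=True)
pg=np.array([.4518,-.1937,.0265]); O=np.array([.5469,-.1293,.035]); wl=Rg.inv().apply(O-pg)
def wr(o):
    T=Ro.from_euler("xyz",o["tcp_rot"],degrees=True); R=T*W; return R,np.array(o["ee_pos"])+T.apply(wl)
if __name__=="__main__":
    o=bot.get_obs(); R,p=wr(o); n=R.as_matrix()[:,2]; x=R.as_matrix()[:,0]
    print("q",o["q"].round(1),"lean",np.degrees(np.arccos(n[2])),"az of n",np.degrees(np.arctan2(n[1],n[0])),"wx az",np.degrees(np.arctan2(x[1],x[0])),"org",p)
    # after a turn putting n at az -90: in-plane phi
    k=-90-np.degrees(np.arctan2(n[1],n[0])); x2=Ro.from_euler("z",k,degrees=True).apply(x); v=np.cross(Ro.from_euler("z",k,degrees=True).apply(n),[1,0,0]); print("turn",k,"phi",np.degrees(np.arctan2(x2@v/np.linalg.norm(v),x2[0])))
E
python3 st.py
```

```text
time: 16.75 ee_pos: [0.2558, 0.154, 0.5434] tcp_rot: [175.9, 0.9, 141.1] wrist_force: [-0.3, -0.1, -5.0] opening: 0.0232 grasp_force: 41.1 q [ 30.5 -10.4  34.3 130.5   0.6  69.4] lean 7.135761017567427 az of n -150.24291023999584 wx az -39.22826843906026 org [0.344 0.081 0.557]
turn 60.24291023999584 phi 21.164208181690007
```

```bash
python3 -m inch '[[-10,-6,60,0],[-10,-6,60,0],[-10,-6,60,0],[-10,-6,60,0],[-10,-6,60,0],[-10,-6,60,0],[-10,-6,60,0],[-10,-6,60,0]]' | tr '\n' ' '; python3 st.py
```

```text
time: 17.75 ee_pos: [0.2518, 0.1574, 0.5669] tcp_rot: [172.4, 2.1, 140.9] wrist_force: [-0.1, -0.2, -5.1] opening: 0.0231 grasp_force: 41.1 q [ 31.5 -10.8  37.5 130.5   0.5  70.5] lean 10.79460919393925 az of n -149.7309581239987 wx az -39.45995955392101 org [0.339 0.084 0.583]
turn 59.730958123998704 phi 20.605712503113693
```

```bash
python3 -m inch '[[-40,-24,60,0],[-40,-24,60,0],[-40,-24,60,0],[-40,-24,60,0],[-40,-24,60,0],[-40,-24,60,0],[-40,-24,60,0],[-40,-24,60,0]]' >/dev/null; python3 st.py;  python3 -m inch '[[-5,-3,60,0],[-5,-3,60,0],[-5,-3,60,0],[-5,-3,60,0],[-5,-3,60,0],[-5,-3,60,0],[-5,-3,60,0],[-5,-3,60,0]]' |tr '\n' ' '; python3 st.py
```

```text
q [ 35.6 -25.7  26.1 130.5  -0.   74.5] lean 14.214719570889308 az of n -148.44590475073042 wx az -39.69924042632513 org [0.243 0.038 0.573]
turn 58.44590475073042 phi 19.295602686903877
time: 19.75 ee_pos: [0.2117, 0.1542, 0.606] tcp_rot: [165.5, 3.9, 140.6] wrist_force: [0.1, 0.7, -4.7] opening: 0.0235 grasp_force: 41.4 q [ 36.2 -15.4  40.1 130.5  -0.1  75.1] lean 17.89471391938544 az of n -147.50473042850922 wx az -40.01314844894342 org [0.297 0.079 0.625]
turn 57.50473042850922 phi 18.3226900677305
```

```bash
python3 -m inch '[[2,-4,6,0],[3,-7,10,0],[3,-7,20,0],[3,-7,30,0],[3,-7,40,0],[3,-7,50,0],[3,-7,60,0],[3,-7,60,0]]' >/dev/null; python3 st.py;  python3 -m inch '[[0,-2,60,0],[0,-2,60,0],[0,-2,60,0],[0,-2,60,0],[0,-2,60,0],[0,-2,60,0],[0,-2,60,0],[0,-2,60,0]]' |tr '\n' ' '; python3 st.py
```

```text
q [ 22.5  -8.2  50.6 130.5   3.3  62. ] lean 21.534647306241876 az of n -149.29378393867523 wx az -40.56698284296683 org [0.364 0.058 0.661]
turn 59.29378393867523 phi 20.02388423310306
time: 21.75 ee_pos: [0.3009, 0.1516, 0.6662] tcp_rot: [158.9, 7.2, 139.5] wrist_force: [-0.2, 1.1, -5.3] opening: 0.0233 grasp_force: 41.5 q [ 24.5  -3.9  58.7 130.5   2.7  64.2] lean 25.19724051815231 az of n -150.25527618959217 wx az -41.24549775458373 org [0.383 0.075 0.691]
turn 60.255276189592166 phi 20.844210602872476
```

```bash
python3 -m inch '[[-3,0,60,0],[-3,0,60,0],[-3,0,60,0],[-3,0,60,0],[-3,0,60,0],[-3,0,60,0],[-3,0,60,0],[-3,0,60,0]]' |tr '\n' ' '; python3 st.py
```

```text
time: 22.75 ee_pos: [0.2959, 0.1684, 0.69] tcp_rot: [155.5, 8.4, 139.0] wrist_force: [-0.3, -0.1, -4.6] opening: 0.0228 grasp_force: 41.5 q [ 28.8  -2.5  63.7 130.5   1.   68.2] lean 28.778586260245525 az of n -150.37823605687313 wx az -41.85935896577284 org [0.377 0.091 0.717]
turn 60.378236056873135 phi 20.91505985769468
```

```bash
python3 - <<'E'
s=open("st.py").read()
s=s.replace('def wr(o)','''yg=np.array([0,1.,0]); xf=W.as_matrix()[:,0]; xf=xf-yg*(xf@yg); xf/=np.linalg.norm(xf)
W=Ro.from_matrix(np.c_[xf,yg,np.cross(xf,yg)]); wl=np.array([0,0,-.011])+W.apply([.115,0,-.0025])
def wr(o)''')
open("st.py","w").write(s)
E
python3 st.py
```

```text
q [ 28.8  -2.5  63.7 130.5   1.   68.2] lean 26.458090022485507 az of n -152.3802166645485 wx az -41.69876363407839 org [0.377 0.091 0.718]
turn 62.3802166645485 phi 22.863374791695453
```

```bash
python3 -m inch '[[-5,4,60,0],[-5,4,60,0],[-5,4,60,0],[-5,4,60,0],[-5,4,60,0],[-5,4,60,0],[-5,4,60,0],[-5,4,60,0]]' |tr '\n' ' '; python3 st.py
cat > go.py <<'E'
# shift (cm) and turn to put the wrench origin at nut + a*x + b*n (wrench axes, mm), with turn k from the present pose
import sys; from st import *
o=bot.get_obs(); R,p=wr(o); N=np.array([.612,.165,.122]); k=float(sys.argv[1])
Z=Ro.from_euler("z",k,degrees=True); R2=(Z*R).as_matrix(); off=Z.apply(p-np.array(o["ee_pos"]))
n=R2[:,2]; print("n",n,"x",R2[:,0],"y",R2[:,1],"tcp",o["ee_pos"])
for ab in sys.argv[2:]:
    a,b=[float(t)/1000 for t in ab.split(",")]; T=N+a*R2[:,0]+b*np.array([0,-.5,.866])-off; print(ab,"shift cm",(T-np.array(o["ee_pos"]))*100)
E
python3 go.py 62 -50,20 -50,0.5 0,30 0,15 0,0.5
```

```text
time: 23.75 ee_pos: [0.281, 0.1927, 0.7117] tcp_rot: [152.0, 9.2, 138.6] wrist_force: [-0.3, 0.2, -5.0] opening: 0.023 grasp_force: 41.5 q [ 36.2  -1.5  68.2 130.5  -2.2  74.7] lean 29.929166730887502 az of n -151.4487454839975 wx az -42.20271106395921 org [0.361 0.115 0.741]
turn 61.4487454839975 phi 21.94266072397585
n [ 0.005 -0.499  0.867] x [0.924 0.333 0.186] y [-0.381  0.8    0.463] tcp [0.281 0.193 0.712]
-50,20 shift cm [ 17.81   -8.849 -61.061]
-50,0.5 shift cm [ 17.81   -7.874 -62.749]
0,30 shift cm [ 22.432  -7.685 -59.263]
0,15 shift cm [ 22.432  -6.935 -60.562]
0,0.5 shift cm [ 22.432  -6.21  -61.817]
```

```bash
python3 -m inch '[[2,0,-5,10],[4,-1,-10.5,20],[6,-2,-16,30],[8,-3,-21.5,40],[10,-4,-27,50],[12,-5,-32.5,61],[14,-6,-38,61],[16,-7,-43,61]]' 0 40|tr '\n' ' '; python3 st.py; python3 go.py 0 0,40 0,30 0,0.5
```

```text
time: 24.75 ee_pos: [0.4293, 0.1282, 0.312] tcp_rot: [152.1, 9.1, -160.3] wrist_force: [0.7, -0.3, -4.6] opening: 0.0231 grasp_force: 41.5 q [ -0.9  -8.7   1.  101.9  29.2 -23.5] lean 29.869850509839257 az of n -90.19228061241274 wx az 18.87518687877082 org [0.537 0.161 0.341]
turn 0.19228061241274474 phi 21.731982898843558
n [-0.002 -0.498  0.867] x [0.93  0.318 0.184] y [-0.368  0.807  0.463] tcp [0.429 0.128 0.312]
0,40 shift cm [  7.544  -1.56  -18.403]
0,30 shift cm [  7.544  -1.06  -19.269]
0,0.5 shift cm [  7.544   0.415 -21.824]
```

```bash
python3 -m inch '[[2,-0.3,-5,0],[4,-0.6,-9,0],[6.4,-1,-13,0],[6.4,-1,-15.4,0],[6.4,-1,-15.4,0],[6.4,-1,-15.4,0],[6.4,-1,-15.4,0],[6.4,-1,-15.4,0]]'|tr '\n' ' '; python3 go.py 0 0,40 0,20 0,0.5
python3 - <<'E'
from st import *
o=bot.get_obs();R,p=wr(o);R=R.as_matrix()
N=np.array([.612,.165,.122])
for nm,n in(("scene","s5"),("side","d5")):
    c=bot.camera(nm); q=proj(c,p); print(nm,"model org",q,"net",[(np.round(x["point"],1),round(x["score"],2)) for x in bot.landmark_of("wrench",c)[:2]],"nutmodel",proj(c,N),"net",[(np.round(x["point"],1),round(x["score"],2)) for x in bot.landmark_of("nut_mid",c)[:3]])
    u,v=q.astype(int); a=np.ascontiguousarray(c["img"])[v-45:v+45,u-45:u+45]; a=cv2.resize(a,(400,400),interpolation=cv2.INTER_CUBIC)
    import sys
    def d(P,col): 
        t=((proj(c,P)-[u-45,v-45]+.5)*400/90-.5).astype(int); cv2.circle(a,tuple(int(z) for z in t),3,col,-1)
    for y in(.016,-.0159):
        for x in(.018,-.02): d(p+R@[x,y,.007],(255,0,0))
    d(N,(0,255,0)); d(N+.018*np.array([0,-.5,.866]),(0,255,0)); np.save(n,a)
save(np.hstack([np.load("s5.npy"),np.load("d5.npy")]),"v5")
E
```

```text
time: 25.75 ee_pos: [0.4924, 0.1191, 0.1626] tcp_rot: [152.1, 9.3, -160.4] wrist_force: [-0.3, -0.4, -4.2] opening: 0.0232 grasp_force: 41.5 n [-0.005 -0.499  0.867] x [0.93  0.317 0.188] y [-0.368  0.807  0.462] tcp [0.492 0.119 0.163]
0,40 shift cm [ 1.239 -0.639 -3.498]
0,20 shift cm [ 1.239  0.361 -5.23 ]
0,0.5 shift cm [ 1.239  1.336 -6.919]
scene model org [328.196 294.964] net [(array([325. , 294.1]), 0.75), (array([210.7, 154.1]), 0.71)] nutmodel [327.448 323.366] net [(array([515.6, 251.8]), 0.7), (array([326.8, 325. ]), 0.65)]
side model org [319.794 162.61 ] net [(array([321.7, 163. ]), 0.97), (array([431.3, 385.1]), 0.78)] nutmodel [320.694 184.946] net [(array([166.4, 198. ]), 0.68), (array([320.7, 187.7]), 0.62)]
```

View pics/v5.png

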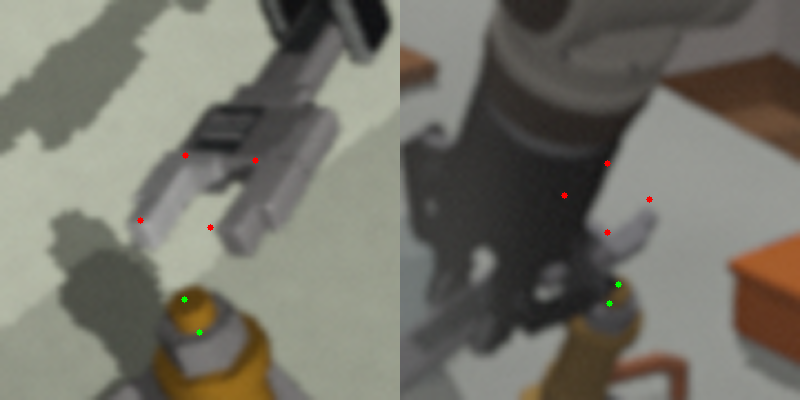

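```bash
python3 -m inch '[[0.6,0,-2.6,0],[1.24,0.2,-4.6,0],[1.24,0.36,-5.23,0],[1.24,0.51,-5.49,0],[1.24,0.6,-5.66,0],[1.24,0.7,-5.84,0],[1.24,0.76,-5.92,0],[1.24,0.76,-5.92,0]]' - 25|tr '\n' ' '; python3 go.py 0 0,12 0,7 0,0.5
```

```text
time: 27.05 ee_pos: [0.5045, 0.1268, 0.1025] tcp_rot: [152.0, 9.3, -160.4] wrist_force: [0.0, 0.2, -5.7] opening: 0.0233 grasp_force: 41.5 n [-0.004 -0.499  0.867] x [0.93  0.317 0.187] y [-0.368  0.807  0.463] tcp [0.505 0.127 0.102]
0,12 shift cm [ 0.024 -0.004  0.1  ]
0,7 shift cm [ 0.024  0.246 -0.333]
0,0.5 shift cm [ 0.024  0.571 -0.896]
```

```bash
python3 -m inch '[[0.02,0.1,-0.15,0],[0.02,0.2,-0.3,0],[0.02,0.3,-0.45,0],[0.02,0.35,-0.52,0],[0.02,0.35,-0.52,0],[0.02,0.35,-0.52,0],[0.02,0.35,-0.52,0],[0.02,0.35,-0.52,0]]'|tr '\n' ' '; python3 go.py 0 0,2 0,0.5
```

```text
time: 28.05 ee_pos: [0.5047, 0.1302, 0.0972] tcp_rot: [152.0, 9.3, -160.4] wrist_force: [-0.5, 0.1, -4.8] opening: 0.0228 grasp_force: 41.6 n [-0.004 -0.499  0.867] x [0.93  0.317 0.186] y [-0.367  0.807  0.463] tcp [0.505 0.13  0.097]
0,2 shift cm [ 0.005  0.154 -0.233]
0,0.5 shift cm [ 0.005  0.229 -0.363]
```

```bash
python3 -m inch '[[0,0.08,-0.1,0],[0,0.15,-0.2,0],[0,0.2,-0.3,0],[0,0.24,-0.38,0],[0,0.24,-0.38,0],[0,0.24,-0.38,0],[0,0.24,-0.38,0],[0,0.24,-0.38,0]]' 0 20|tr '\n' ' '; python3 go.py 0 0,0.5
python3 - <<'E'
from st import *
o=bot.get_obs();R,p=wr(o);N=np.array([.612,.165,.122])
for nm in("scene","side"):
    c=bot.camera(nm); print(nm,"model",proj(c,p),[(np.round(x["point"],1),round(x["score"],2)) for x in bot.landmark_of("wrench",c)[:2]],"nut",[(np.round(x["point"],1),round(x["score"],2)) for x in bot.landmark_of("nut_mid",c)[:3]])
E
```

```text
time: 29.05 ee_pos: [0.5048, 0.1326, 0.0935] tcp_rot: [152.0, 9.3, -160.4] wrist_force: [1.1, -0.8, -3.8] opening: 0.0231 grasp_force: 41.8 n [-0.004 -0.499  0.867] x [0.93  0.317 0.187] y [-0.367  0.807  0.463] tcp [0.505 0.133 0.093]
0,0.5 shift cm [-0.007 -0.013  0.005]
scene model [327.379 323.247] [(array([208.3, 150.9]), 0.98), (array([325.5, 323.6]), 0.71)] nut [(array([514.3, 256.2]), 0.84), (array([330.9, 323.6]), 0.52)]
side model [320.743 184.824] [(array([320.3, 187.6]), 0.92), (array([434.1, 388. ]), 0.75)] nut [(array([322. , 186.1]), 0.64), (array([163.3, 198. ]), 0.59)]
```

```bash
cat > sw.py <<'E'
import sys; from st import *
o=bot.get_obs(); R,p=wr(o); N=np.array([.612,.165,.122]); n=np.array([0,-.5,3**.5/2]); T=Ro.from_euler("xyz",o["tcp_rot"],degrees=True)
tcp=np.array(o["ee_pos"]); G=tcp+T.apply([0,0,-.011]); y0=T.as_matrix()[:,1]; y0=y0-n*(y0@n); az=lambda y:np.degrees(np.arctan2(y[1],y[0]))
for th in np.arange(float(sys.argv[1]),float(sys.argv[2])+.1,float(sys.argv[3])):
    Q=Ro.from_rotvec(-np.radians(th)*n); psi=az(Q.apply(y0))-az(y0); Gn=N+Q.apply(G-N)
    t=Gn+Ro.from_euler("z",psi,degrees=True).apply(tcp-G); print(th,np.round((t-tcp)*100,2),round(psi,1))
E
python3 sw.py 4 56 4
```

```text
4.0 [-0.23  0.66  0.38] -4.5
8.0 [-0.4   1.32  0.76] -9.0
12.0 [-0.52  2.    1.16] -13.5
16.0 [-0.58  2.68  1.56] -18.1
20.0 [-0.59  3.36  1.96] -22.7
24.0 [-0.54  4.03  2.36] -27.3
28.0 [-0.44  4.71  2.76] -32.0
32.0 [-0.29  5.37  3.15] -36.5
36.0 [-0.08  6.03  3.55] -41.1
40.0 [0.18 6.66 3.93] -45.6
44.0 [0.49 7.29 4.31] -50.0
48.0 [0.85 7.89 4.67] -54.4
52.0 [1.26 8.47 5.02] -58.7
56.0 [1.71 9.02 5.36] -62.9
```

```bash
python3 -m inch '[[-0.23,0.66,0.38,-4.5],[-0.4,1.32,0.76,-9],[-0.52,2,1.16,-13.5],[-0.58,2.68,1.56,-18.1],[-0.59,3.36,1.96,-22.7],[-0.54,4.03,2.36,-27.3],[-0.44,4.71,2.76,-32],[-0.44,4.71,2.76,-32]]'|tr '\n' ' '
python3 - <<'E'
from st import *
o=bot.get_obs(); print(o["wrist_force"],o["torque"],o["q"]); c=bot.camera("side"); s=bot.camera("scene")
for a in (c,s): print([(np.round(x["point"],1),round(x["score"],2)) for x in bot.landmark_of("wrench",a)[:2]])
E
```

```text
time: 30.35 ee_pos: [0.4995, 0.1802, 0.1207] tcp_rot: [152.0, 9.2, 167.7] wrist_force: [1.6, -1.1, -7.3] opening: 0.0232 grasp_force: 40.0 [ 1.643 -1.127 -7.292] [-0.884  0.372 -0.201] [  8.104 -17.298 -28.154  60.375  22.949  21.927]
[(array([322.2, 187.8]), 0.95), (array([432.2, 386. ]), 0.77)]
[(array([326.2, 322.4]), 0.95), (array([208.3, 153.7]), 0.56)]
```

```bash
python3 -m inch '[[0.07,0.33,0.2,-2.3],[0.15,0.66,0.39,-4.5],[0.25,1,0.59,-6.8],[0.36,1.32,0.79,-9.1],[0.62,1.95,1.17,-13.6],[0.93,2.58,1.55,-18],[0.93,2.58,1.55,-18],[0.93,2.58,1.55,-18]]'|tr '\n' ' '
python3 - <<'E'
from st import *
o=bot.get_obs(); print(o["wrist_force"],o["torque"],o["q"])
E
```

```text
time: 31.55 ee_pos: [0.5092, 0.2053, 0.1358] tcp_rot: [152.1, 9.2, 149.7] wrist_force: [-1.4, 1.1, -5.3] opening: 0.0235 grasp_force: 39.8 [-1.449  1.144 -5.339] [-0.423  1.466  0.24 ] [ 15.405 -21.957 -30.675  54.868  13.083  46.467]
```

```bash
python3 -m inch '[[0.18,0.3,0.18,-2.2],[0.36,0.6,0.36,-4.4],[0.56,0.9,0.54,-6.6],[0.77,1.18,0.71,-8.7],[0.77,1.18,0.71,-8.7],[0.77,1.18,0.71,-8.7],[0.77,1.18,0.71,-8.7],[0.77,1.18,0.71,-8.7]]'|tr '\n' ' '
python3 - <<'E'
from st import *
o=bot.get_obs(); print(o["wrist_force"],o["torque"],o["q"]);c=bot.camera("side"); s=bot.camera("scene")
for a in (c,s): print([(th,np.round(x["point"],1),round(x["score"],2)) for th in("wrench","wrench_grip") for x in bot.landmark_of(th,a)[:2]])
G=np.array(o["ee_pos"])+Ro.from_euler("xyz",o["tcp_rot"],degrees=True).apply([0,0,-.011]); N=np.array([.612,.165,.122]);d=(N-G);print("dist",np.linalg.norm(d)," out of plane",d@[0,-.5,.866],"phi",np.degrees(np.arctan2(d@[0,.866,.5],d[0])),proj(c,G),proj(s,G))
E
```

```text
time: 32.55 ee_pos: [0.5169, 0.217, 0.1429] tcp_rot: [152.1, 9.2, 140.9] wrist_force: [-4.5, -2.8, -8.8] opening: 0.0232 grasp_force: 39.8 [-4.489 -2.782 -8.766] [-0.912  2.477  0.049] [ 19.215 -22.197 -30.316  53.452   7.217  57.835]
[('wrench', array([433.1, 389.9]), 0.71), ('wrench', array([321.9, 187.2]), 0.68), ('wrench_grip', array([276.9, 175.3]), 0.95), ('wrench_grip', array([425.8, 467.4]), 0.58)]
[('wrench', array([324.5, 322.5]), 0.56), ('wrench', array([207.3, 154.7]), 0.56), ('wrench_grip', array([220.4, 113.5]), 0.84), ('wrench_grip', array([387. , 302.6]), 0.67)]
dist 0.11506870935639478  out of plane -0.0018884225004596408 phi -30.07419708988706 [277.099 175.731] [387.666 299.291]
```

```bash
python3 -m inch '[[0.11,0.14,0.09,-1],[0.22,0.28,0.17,-2.1],[0.33,0.42,0.26,-3.1],[0.33,0.42,0.26,-3.1],[0.33,0.42,0.26,-3.1],[0.33,0.42,0.26,-3.1],[0.33,0.42,0.26,-3.1],[0.33,0.42,0.26,-3.1]]'|tr '\n' ' '
python3 - <<'E'
from st import *
o=bot.get_obs(); print(o["wrist_force"],o["torque"]);c=bot.camera("wrist"); print(proj(c,[.612,.165,.122],o))
G=np.array(o["ee_pos"])+Ro.from_euler("xyz",o["tcp_rot"],degrees=True).apply([0,0,-.011]); N=np.array([.612,.165,.122]);d=(N-G);print("phi",np.degrees(np.arctan2(d@[0,.866,.5],d[0])))
E
```

```text
time: 33.85 ee_pos: [0.5204, 0.2212, 0.1458] tcp_rot: [152.1, 9.2, 137.8] wrist_force: [-5.2, -3.8, -8.4] opening: 0.0232 grasp_force: 40.6 [-5.201 -3.784 -8.439] [-1.143  2.438 -0.242]
[310.482 448.599]
phi -33.208044058391465
```

```bash
python3 sw.py 2 8 2
```

```text
2.0 [0.24 0.27 0.17] -2.1
4.0 [0.48 0.53 0.33] -4.2
6.0 [0.74 0.79 0.49] -6.2
8.0 [1.   1.04 0.64] -8.3
```

```bash
python3 -m inch '[[0.12,0.14,0.09,-1],[0.24,0.27,0.17,-2.1],[0.36,0.4,0.25,-3.1],[0.48,0.53,0.33,-4.2],[0.48,0.53,0.33,-4.2],[0.48,0.53,0.33,-4.2],[0.48,0.53,0.33,-4.2],[0.48,0.53,0.33,-4.2]]'|tr '\n' ' '
python3 - <<'E'
from st import *
o=bot.get_obs(); print(o["wrist_force"],o["torque"])
G=np.array(o["ee_pos"])+Ro.from_euler("xyz",o["tcp_rot"],degrees=True).apply([0,0,-.011]); N=np.array([.612,.165,.122]);d=(N-G);print("phi",np.degrees(np.arctan2(d@[0,.866,.5],d[0])))
s=bot.camera("scene"); save(s["img"],"s9"); import pickle; pickle.dump({k:s[k] for k in("fovy","cx","cy","R","t","img")},open("s9.pkl","wb"))
E
```

```text
time: 34.9 ee_pos: [0.5249, 0.226, 0.1483] tcp_rot: [152.2, 9.2, 133.6] wrist_force: [-3.8, -5.2, -10.5] opening: 0.0236 grasp_force: 40.4 [ -3.786  -5.226 -10.535] [-1.4    2.598 -0.375]
phi -36.78719577243099
```

Run:
```python
from h import *
N=np.array([.612,.165,.122]); n=np.array([0,-.5,.866])
S=[([.4995,.1802,.1207],[152,9.2,167.7],[1.643,-1.127,-7.292],[-.884,.372,-.201]),([.5092,.2053,.1358],[152.1,9.2,149.7],[-1.449,1.144,-5.339],[-.423,1.466,.24]),([.5169,.217,.1429],[152.1,9.2,140.9],[-4.489,-2.782,-8.766],[-.912,2.477,.049]),([.5204,.2212,.1458],[152.1,9.2,137.8],[-5.2,-3.784,-8.439],[-1.143,2.438,-.242]),([.5249,.226,.1483],[152.2,9.2,133.6],[-3.786,-5.226,-10.535],[-1.4,2.598,-.375])]
for d in(0,.1,.15,.2,.25):
    r=[]
    for p,e,F,t in S:
        p=np.array(p);z=Ro.from_euler("xyz",e,degrees=True).as_matrix()[:,2]; g=np.array([0,0,-4.51]); G=p-.011*z; com=G+.1*(N-G)
        M=np.array(t)+np.cross(p-d*z-N,F)-np.cross(com-N,g); r.append(np.append(M,M@n))
    print(d,[np.round(x,2).tolist() for x in r])
```

```text
0 [[-0.95, 0.02, -0.1, -0.09], [-0.51, 1.33, 0.18, -0.51], [-1.11, 1.95, 0.55, -0.5], [-1.31, 1.93, 0.4, -0.62], [-1.67, 1.95, 0.31, -0.71]]
0.1 [[-0.54, -0.01, -0.0, 0.01], [-0.43, 1.01, 0.09, -0.43], [-0.63, 1.21, 0.54, -0.14], [-0.77, 1.12, 0.42, -0.19], [-0.98, 1.16, 0.46, -0.19]]
0.15 [[-0.34, -0.03, 0.05, 0.05], [-0.39, 0.85, 0.05, -0.39], [-0.39, 0.83, 0.53, 0.04], [-0.5, 0.72, 0.44, 0.02], [-0.64, 0.77, 0.53, 0.07]]
0.2 [[-0.13, -0.04, 0.1, 0.1], [-0.35, 0.7, 0.0, -0.35], [-0.15, 0.46, 0.53, 0.23], [-0.23, 0.32, 0.45, 0.23], [-0.29, 0.38, 0.6, 0.33]]
0.25 [[0.07, -0.06, 0.14, 0.15], [-0.31, 0.54, -0.04, -0.3], [0.1, 0.09, 0.52, 0.41], [0.05, -0.09, 0.47, 0.45], [0.05, -0.02, 0.67, 0.59]]
```

```bash
python3 -m inch '[[0.06,0.07,0.04,-0.5],[0.12,0.13,0.08,-1],[0.19,0.2,0.12,-1.5],[0.25,0.26,0.16,-2],[0.25,0.26,0.16,-2],[0.25,0.26,0.16,-2],[0.25,0.26,0.16,-2],[0.25,0.26,0.16,-2]]'|tr '\n' ' '
cat > mn.py <<'E'
from st import *
o=bot.get_obs(); N=np.array([.612,.165,.122]); n=np.array([0,-.5,.866]); p=np.array(o["ee_pos"]); z=Ro.from_euler("xyz",o["tcp_rot"],degrees=True).as_matrix()[:,2]; G=p-.011*z; com=G+.1*(N-G)
d=N-G; print("F",o["wrist_force"],"phi",np.degrees(np.arctan2(d@[0,.866,.5],d[0])),"F tang",(o["wrist_force"]+[0,0,4.5])@np.cross(-n,-d)/.115)
for k in(.2,.22,.25): M=o["torque"]+np.cross(p-k*z-N,o["wrist_force"])-np.cross(com-N,[0,0,-4.51]); print(k,M,M@n)
E
python3 mn.py
```

```text
time: 35.95 ee_pos: [0.5275, 0.2282, 0.1496] tcp_rot: [152.2, 9.3, 131.6] wrist_force: [-2.3, -7.4, -12.6] opening: 0.0232 grasp_force: 40.2 F [ -2.291  -7.352 -12.61 ] phi -38.63305000524014 F tang -9.52231952777188
0.2 [-0.254  0.125  0.663] 0.5119292265797556
0.22 [-0.075 -0.027  0.719] 0.6362853334153288
0.25 [ 0.194 -0.254  0.803] 0.8228194936686877
```

```bash
python3 -m inch '[[0.06,0.07,0.04,-0.5],[0.12,0.13,0.08,-1],[0.19,0.2,0.12,-1.5],[0.19,0.2,0.12,-1.5],[0.19,0.2,0.12,-1.5],[0.19,0.2,0.12,-1.5],[0.19,0.2,0.12,-1.5],[0.19,0.2,0.12,-1.5]]'|tr '\n' ' '; python3 mn.py; python3 sw.py -6 -2 2
```

```text
time: 36.95 ee_pos: [0.5294, 0.2301, 0.1507] tcp_rot: [152.2, 9.3, 130.0] wrist_force: [-2.2, -6.3, -13.2] opening: 0.0235 grasp_force: 40.6 F [ -2.244  -6.334 -13.233] phi -40.08370824913285 F tang -8.940430759526993
0.2 [-0.531  0.101  0.366] 0.26604892945192876
0.22 [-0.37  -0.057  0.414] 0.3868029342568634
0.25 [-0.128 -0.294  0.486] 0.5679339414642649
-6.0 [-0.75 -0.78 -0.48] 6.2
-4.0 [-0.51 -0.51 -0.31] 4.1
-2.0 [-0.26 -0.25 -0.16] 2.0
```

```bash
python3 -m inch '[[0.06,0.07,0.04,-0.5],[0.12,0.13,0.08,-1],[0.19,0.2,0.12,-1.5],[0.26,0.26,0.16,-2],[0.26,0.26,0.16,-2],[0.26,0.26,0.16,-2],[0.26,0.26,0.16,-2],[0.26,0.26,0.16,-2]]'|tr '\n' ' '; python3 mn.py; python3 sw.py -8 -4 4
```

```text
time: 37.95 ee_pos: [0.5318, 0.2326, 0.152] tcp_rot: [152.3, 9.3, 128.0] wrist_force: [-2.7, -7.4, -12.7] opening: 0.0234 grasp_force: 41.6 F [ -2.721  -7.373 -12.659] phi -41.99811476083653 F tang -9.56642620518378
0.2 [-0.357  0.3    0.506] 0.2886664220376288
0.22 [-0.184  0.137  0.564] 0.4197835549181556
0.25 [ 0.076 -0.107  0.65 ] 0.6164592542389441
-8.0 [-1.02 -1.02 -0.63] 8.2
-4.0 [-0.53 -0.5  -0.31] 4.1
```

```bash
python3 -m inch '[[-0.5,-0.5,-0.31,4.1],[-1.02,-1.02,-0.63,8.2],[-1.02,-1.02,-0.63,8.2],[-1.02,-1.42,0.06,8.2],[-1.02,-1.92,0.93,8.2],[-1.02,-2.52,1.97,8.2],[-1.02,-3.1,3,8.2],[-1.02,-4,5,8.2]]' 0 40|tr '\n' ' '
python3 - <<'E'
from st import *
o=bot.get_obs(); print(o["q"].round(1))
T=Ro.from_euler("xyz",o["tcp_rot"],degrees=True); G=np.array(o["ee_pos"])+T.apply([0,0,-.011])
y=T.as_matrix()[:,1]; R0,_=wr(o); x0=R0.as_matrix()[:,0]; z0=np.cross(x0,y)
# pivot angle making wrench normal closest to the nut axis
best=max(range(-40,41),key=lambda a:(Ro.from_rotvec(np.radians(a)*y).apply(z0))@[0,-.5,.866]); 
P=lambda a:G+.115*Ro.from_rotvec(np.radians(a)*y).apply(x0)
print("pivot",best,"out of plane deg",np.degrees(np.arccos((Ro.from_rotvec(np.radians(best)*y).apply(z0))@[0,-.5,.866])))
for nm in("scene","side"):
    c=bot.camera(nm); print(nm,[(np.round(x["point"],1),round(x["score"],2)) for th in("wrench","wrench_grip") for x in bot.landmark_of(th,c)[:2]]); print({a:proj(c,P(a)).round(1).tolist() for a in(0,best//2,best)},proj(c,G).round(1))
    save(c["img"],"z"+nm)
E
```

```text
time: 38.95 ee_pos: [0.5224, 0.1938, 0.205] tcp_rot: [152.0, 9.3, 136.3] wrist_force: [-0.0, 0.3, -5.5] opening: 0.0234 grasp_force: 40.0 [ 17.4 -23.2 -24.2  60.1   5.9  60.3]
pivot 30 out of plane deg 3.2574935210512397
scene [(array([316. , 294.5]), 0.82), (array([380.8, 276.6]), 0.91), (array([217.7, 112.1]), 0.82)]
{0: [313.0, 266.0], 15: [312.1, 281.5], 30: [315.8, 296.1]} [379.8 274.5]
side [(array([329. , 168.6]), 0.79), (array([433.6, 386.3]), 0.63), (array([279.4, 155.3]), 0.97), (array([274.2, 199.5]), 0.65)]
{0: [328.5, 150.9], 15: [329.8, 159.1], 30: [327.9, 166.8]} [282.5 155.2]
```

The landmarks in both views match a wrench pivoted 30° in the pads, so it came off the nut in the nut's plane. Next, undo the lean with n's azimuth radially outward, and turn back to the rest's heading.

```bash
python3 - <<'E'
s=open("st.py").read()
s=s.replace("def wr(o)","W=Ro.from_rotvec(np.radians(30)*np.array([0,1,0]))*W; wl=np.array([0,0,-.011])+W.apply([.115,0,-.0025])\ndef wr(o)")
open("st.py","w").write(s)
E
python3 st.py
python3 -m inch '[[-1,-2,5,5],[-5,-6,7,15],[-9,-10,10,25],[-13,-14,13,35],[-17,-18,16,46],[-20,-22,19,56],[-23,-26,22,66],[-27,-29.5,24.5,68]]' |tr '\n' ' '; python3 st.py
```

```text
q [ 17.5 -23.2 -24.4  60.    5.8  60.4] lean 32.45072867089409 az of n -93.90404289459447 wx az -30.333569822597752 org [0.613 0.137 0.179]
turn 3.9040428945944683 phi -30.49895627968042
time: 40.25 ee_pos: [0.2999, -0.0541, 0.411] tcp_rot: [152.4, 9.1, -158.9] wrist_force: [1.8, 0.1, -6.1] opening: 0.0232 grasp_force: 41.8 q [-31.2  -9.1  11.4 128.3  23.2 -58.2] lean 32.258855861170105 az of n -28.70913207868403 wx az 34.29804892970455 org [0.39  0.003 0.387]
turn -61.29086792131597 phi -31.062315691762947
```

```bash
for i in 1; do python3 -m inch '[[-6,2,60,0],[-6,2,60,0],[-6,2,60,0],[-6,2,60,0],[-6,2,60,0],[-6,2,60,0],[-6,2,60,0],[-6,2,60,0]]' |tr '\n' ' '; python3 st.py; done;  python3 -m inch '[[-6,2,60,0],[-6,2,60,0],[-6,2,60,0],[-6,2,60,0],[-6,2,60,0],[-6,2,60,0],[-6,2,60,0],[-6,2,60,0]]' |tr '\n' ' '; python3 st.py
```

```text
time: 41.25 ee_pos: [0.3327, 0.0988, 0.5422] tcp_rot: [154.0, 11.6, -160.5] wrist_force: [-0.2, -0.3, -4.8] opening: 0.0232 grasp_force: 42.0 q [ -5.7  -6.8  32.  130.4  28.3 -28.3] lean 29.536139468063908 az of n -32.07449807218582 wx az 31.932595519935564 org [0.426 0.153 0.522]
turn -57.92550192781418 phi -29.266579201573347
time: 42.25 ee_pos: [0.2739, 0.2497, 0.6613] tcp_rot: [153.3, 14.7, -162.0] wrist_force: [0.7, 0.8, -5.1] opening: 0.0233 grasp_force: 42.0 q [ 23.9  -1.7  56.1 130.4  25.1   6.3] lean 28.28193191571313 az of n -38.79072146160012 wx az 30.50428228029422 org [0.369 0.302 0.647]
turn -51.20927853839988 phi -23.229182103762096
```

```bash
python3 -m inch '[[0,-6,-3,0],[-1,-12,-6,0],[-2,-18,-8,0],[-3,-24,-8,0],[-3,-30,-6,0],[-3,-36,-4,0],[-4,-42,-2,0],[-4,-48,0,0]]' |tr '\n' ' '; python3 st.py
```

```text
time: 43.25 ee_pos: [0.3109, -0.0241, 0.4939] tcp_rot: [155.6, 16.0, -162.7] wrist_force: [1.4, 0.3, -5.9] opening: 0.0233 grasp_force: 42.1 q [-28.9 -11.1  21.1 130.4  27.8 -51.8] lean 25.694358510735785 az of n -39.812302855864345 wx az 28.801866407881363 org [0.408 0.026 0.481]
turn -50.187697144135655 phi -23.488901096847858
```

```bash
python3 -m inch '[[-15,-30,40,8],[-15,-30,40,8],[-15,-30,40,8],[-15,-30,40,8],[-15,-30,40,8],[-15,-30,40,8],[-15,-30,40,8],[-15,-30,40,8]]' |tr '\n' ' '; python3 st.py
```

```text
time: 44.25 ee_pos: [0.3266, -0.1089, 0.4658] tcp_rot: [158.5, 17.0, -155.2] wrist_force: [-0.2, 1.0, -5.5] opening: 0.0232 grasp_force: 42.0 q [-37.7  -4.1  23.7 130.5  24.2 -68.5] lean 22.777593482650968 az of n -31.63692103450294 wx az 34.926548453147106 org [ 0.418 -0.048  0.454]
turn -58.36307896549706 phi -25.181105348407407
```

```bash
python3 -m inch '[[-12,-14,50,0],[-12,-14,50,0],[-12,-14,50,0],[-12,-14,50,0],[-12,-14,50,0],[-12,-14,50,0],[-12,-14,50,0],[-12,-14,50,0]]' |tr '\n' ' '; python3 st.py; python3 -m inch '[[-12,-20,50,0],[-12,-20,50,0],[-12,-20,50,0],[-12,-20,50,0],[-12,-20,50,0],[-12,-20,50,0],[-12,-20,50,0],[-12,-20,50,0]]' |tr '\n' ' '; python3 st.py
```

```text
time: 45.25 ee_pos: [0.3485, -0.0945, 0.5025] tcp_rot: [161.5, 18.4, -155.8] wrist_force: [-0.3, 0.1, -5.9] opening: 0.0235 grasp_force: 42.1 q [-34.   -3.1  30.3 130.5  24.9 -62.9] lean 19.590770703544123 az of n -32.08209057670689 wx az 32.982307798207636 org [ 0.442 -0.037  0.493]
turn -57.91790942329311 phi -26.26673039821853
time: 46.25 ee_pos: [0.3631, -0.1122, 0.5258] tcp_rot: [164.6, 20.0, -156.3] wrist_force: [1.3, -0.9, -4.7] opening: 0.0231 grasp_force: 42.1 q [-35.   -0.9  36.  130.5  24.8 -62.2] lean 16.295323356695913 az of n -32.77134037233606 wx az 31.019852996196313 org [ 0.458 -0.057  0.519]
turn -57.22865962766394 phi -27.15121060541669
```

```bash
python3 -m inch '[[-20,-20,50,0],[-20,-20,50,0],[-20,-20,50,0],[-20,-20,50,0],[-20,-20,50,0],[-20,-20,50,0],[-20,-20,50,0],[-20,-20,50,0]]' >/dev/null; python3 -m inch '[[-20,-20,50,0],[-20,-20,50,0],[-20,-20,50,0],[-20,-20,50,0],[-20,-20,50,0],[-20,-20,50,0],[-20,-20,50,0],[-20,-20,50,0]]' |tr '\n' ' '; python3 st.py
```

```text
time: 48.25 ee_pos: [0.3338, -0.1598, 0.5505] tcp_rot: [171.1, 22.7, -156.9] wrist_force: [0.1, -0.3, -5.8] opening: 0.0239 grasp_force: 42.1 q [-43.5  -2.7  38.3 130.5  24.3 -68.3] lean 9.839199571456708 az of n -30.06059618077726 wx az 27.34910014439508 org [ 0.432 -0.11   0.547]
turn -59.93940381922274 phi -32.976788772706136
```

```bash
python3 -m inch '[[-15,5,50,0],[-15,5,50,0],[-15,5,50,0],[-15,5,50,0],[-15,5,50,0],[-15,5,50,0],[-15,5,50,0],[-15,5,50,0]]' >/dev/null; python3 st.py; python3 -m inch '[[-15,-10,50,0],[-15,-10,50,0],[-15,-10,50,0],[-15,-10,50,0],[-15,-10,50,0],[-15,-10,50,0],[-15,-10,50,0],[-15,-10,50,0]]' |tr '\n' ' '; python3 st.py
```

```text
q [-21.7  -7.7  46.5 130.5  22.  -43.2] lean 6.727433986841145 az of n -35.829287421177064 wx az 25.872386864843243 org [0.428 0.028 0.629]
turn -54.170712578822936 phi -28.46387644616668
time: 50.25 ee_pos: [0.3052, 0.0417, 0.6743] tcp_rot: [175.3, 27.8, -157.5] wrist_force: [0.2, -0.5, -5.8] opening: 0.0232 grasp_force: 42.1 q [ -8.3  -8.8  53.7 130.5  17.9 -28.4] lean 4.164709441761918 az of n -59.532289725375115 wx az 24.67957104518148 org [0.405 0.087 0.681]
turn -30.467710274624885 phi -5.803359406119557
```

```bash
cat > pl.py <<'E'
import sys; from st import *
o=bot.get_obs(); R,p=wr(o); k=float(sys.argv[1]); Z=Ro.from_euler("z",k,degrees=True); R2=(Z*R).as_matrix(); tcp=np.array(o["ee_pos"]); off=Z.apply(p-tcp)
print("x",R2[:,0],"heading",np.degrees(np.arctan2(R2[1,0],R2[0,0])),"z",R2[:,2],o["q"].round(0))
for h in sys.argv[2:]: print(h,((np.array([.5469,-.1293,.035+float(h)/1000])-off-tcp)*100).round(2))
E
python3 pl.py 9.3 80 30 0
```

```text
x [ 0.829  0.559 -0.007] heading 33.97957104518149 z [ 0.046 -0.056  0.997] [ -8.  -9.  54. 130.  18. -28.]
80 [ 15.03 -23.2  -56.56]
30 [ 15.03 -23.2  -61.56]
0 [ 15.03 -23.2  -64.56]
```

```bash
python3 -m inch '[[2,-3,-5,5],[4,-6,-10,9.3],[6,-9,-15,9.3],[8,-12,-20.5,9.3],[10,-15,-26,9.3],[12,-18,-31,9.3],[14,-21,-36.5,9.3],[15,-23.2,-42,9.3]]' |tr '\n' ' '; python3 pl.py 0 60 30 0
```

```text
time: 51.25 ee_pos: [0.4546, -0.1887, 0.2586] tcp_rot: [175.3, 27.8, -148.3] wrist_force: [0.6, -0.6, -5.4] opening: 0.0231 grasp_force: 42.1 x [ 0.829  0.559 -0.008] heading 33.95967332608176 z [ 0.047 -0.055  0.997] [-38. -11.  -7.  89.  28. -69.]
60 [  0.09  -0.15 -16.99]
30 [  0.09  -0.15 -19.99]
0 [  0.09  -0.15 -22.99]
```

```bash
python3 -m inch '[[0.05,-0.1,-5,0],[0.1,-0.15,-10,0],[0.1,-0.15,-14,0],[0.1,-0.15,-17,0],[0.1,-0.15,-18,0],[0.1,-0.15,-18,0],[0.1,-0.15,-18,0],[0.1,-0.15,-18,0]]' |tr '\n' ' '; python3 pl.py 0 30 0
python3 - <<'E'
from st import *
o=bot.get_obs(); R,p=wr(o); G=p+R.apply([-.115,0,0]); w=p+R.apply([-.038,-.006,0])
for nm in("scene","side"):
    c=bot.camera(nm)
    for th,P in(("wrench",p),("wrench_grip",G),("worm_centre",w),("rest",np.array([.5469,-.1293,0]))): print(nm,th,proj(c,P).round(1),[(np.round(x["point"],1).tolist(),round(x["score"],2)) for x in bot.landmark_of(th,c)[:2]])
E
```

```text
time: 52.25 ee_pos: [0.4556, -0.1897, 0.0822] tcp_rot: [175.4, 27.8, -148.2] wrist_force: [0.2, 0.7, -5.4] opening: 0.023 grasp_force: 42.0 x [ 0.829  0.559 -0.007] heading 33.971250309647324 z [ 0.045 -0.055  0.998] [-38. -10. -25.  69.  28. -69.]
30 [-0.01 -0.05 -2.37]
0 [-0.01 -0.05 -5.37]
scene wrench [252.6 218.6] [([251.7, 216.3], 0.96), ([212.0, 152.9], 0.86)]
scene wrench_grip [267.6 178.1] [([220.6, 111.2], 0.87), ([265.7, 178.8], 0.64)]
scene worm_centre [255.  204.3] [([207.7, 140.7], 0.86), ([252.1, 204.2], 0.78)]
scene rest [255.9 242.6] [([255.6, 243.2], 0.88), ([253.4, 206.5], 0.5)]
side wrench [369.5 258.7] [([369.5, 262.1], 0.87), ([435.3, 388.2], 0.74)]
side wrench_grip [350.4 289.5] [([352.7, 288.3], 0.64), ([427.7, 468.2], 0.55)]
side worm_centre [366.4 269.2] [([435.0, 413.6], 0.85), ([366.5, 267.8], 0.71)]
side rest [366.9 292. ] [([367.4, 292.5], 0.86)]
```

```bash
python3 -m inch '[[0,-0.05,-2,0],[0,-0.05,-3.5,0],[0,-0.05,-4.2,0],[0,-0.05,-4.6,0],[0,-0.05,-4.9,0],[0,-0.05,-5.1,0],[0,-0.05,-5.1,0],[0,-0.05,-5.1,0]]' |tr '\n' ' '; python3 pl.py 0 0
```

```text
time: 53.75 ee_pos: [0.4556, -0.19, 0.0315] tcp_rot: [175.4, 27.9, -148.2] wrist_force: [-4.2, 1.0, 3.3] opening: 0.0228 grasp_force: 43.1 x [ 0.829  0.559 -0.006] heading 33.97755703003107 z [ 0.044 -0.056  0.997] [-38.  -8. -29.  63.  28. -69.]
0 [-0.01 -0.03 -0.3 ]
```

```bash
python3 -m inch '[[-0.06,0.02,-0.1,0],[-0.12,0.03,-0.2,0],[-0.12,0.03,-0.25,0],[-0.12,0.03,-0.25,0],[-0.12,0.03,-0.25,0],[-0.12,0.03,-0.25,0],[-0.12,0.03,-0.25,0],[-0.12,0.03,-0.25,0]]' |tr '\n' ' '; python3 -m inch '[[0,0,0,0],[0,0,0,0],[0,0,0,0],[0,0,0,0],[0,0,0,0],[0,0,0,0],[0,0,0,0],[0,0,0,0]]' 4.5 |tr '\n' ' '
```

```text
time: 54.75 ee_pos: [0.4557, -0.19, 0.0312] tcp_rot: [175.6, 28.1, -148.1] wrist_force: [-7.8, 3.5, 17.9] opening: 0.0229 grasp_force: 45.1 time: 55.75 ee_pos: [0.4538, -0.1895, 0.0275] tcp_rot: [175.3, 27.8, -148.2] wrist_force: [0.3, -0.2, -0.5] opening: 0.0446 grasp_force: 0.0
```

```bash
python3 -m inch '[[0,0,2,0],[0,0,5,0],[-2,-1.3,9,0],[-5,-3,13,0],[-8,-5,16,0],[-8,-5,18,0],[-8,-5,18,0],[-8,-5,18,0]]' |tr '\n' ' '
python3 - <<'E'
from h import *
o=bot.get_obs(); ex=np.array([np.cos(np.radians(34)),np.sin(np.radians(34)),0]);ey=np.array([-ex[1],ex[0],0]);O=np.array([.5469,-.1293,.035])
P={"wrench":O,"wrench_grip":O-.115*ex,"worm_centre":O-.038*ex-.006*ey,"rest":O-[0,0,.035]}
for nm in("scene","side","wrist"):
    c=bot.camera(nm)
    for th in P: print(nm,th,proj(c,P[th],o).round(1),[(np.round(x["point"],1).tolist(),round(x["score"],2)) for x in bot.landmark_of(th,c)[:2]])
    save(c["img"],"f"+nm)
E
```

```text
time: 56.75 ee_pos: [0.3738, -0.2392, 0.2065] tcp_rot: [175.3, 27.8, -148.3] wrist_force: [-0.8, -0.4, 0.2] opening: 0.0451 grasp_force: 0.0 scene wrench [254.6 233.4] [([250.7, 234.0], 0.98), ([208.3, 153.2], 0.81)]
scene wrench_grip [269.  193.8] [([219.9, 114.6], 0.87), ([267.4, 193.4], 0.64)]
scene worm_centre [256.9 219.4] [([206.7, 140.5], 0.72), ([255.0, 215.3], 0.58)]
scene rest [255.9 242.6] [([256.8, 242.8], 0.79)]
side wrench [368.  279.3] [([432.4, 387.8], 0.83), ([367.5, 279.1], 0.57)]
side wrench_grip [349.3 311.4] [([349.7, 311.8], 0.78), ([427.1, 468.3], 0.55)]
side worm_centre [364.9 290. ] [([363.9, 288.8], 0.97), ([436.4, 413.4], 0.63)]
side rest [366.9 292. ] [([367.1, 294.9], 0.88)]
wrist wrench [295.2 296.2] [([293.6, 292.0], 0.89)]
wrist wrench_grip [291.1 213. ] [([290.8, 211.2], 0.79)]
wrist worm_centre [287.9 273. ] [([284.0, 269.8], 0.64)]
wrist rest [293.9 270.5] [([286.5, 272.7], 0.51)]
```

Run:
```python
import cv2,numpy as np
for a,b,box in(("scene0","fscene",(225,160,80,100)),("side0","fside",(305,255,95,110))):
    A=cv2.imread(f"pics/{a}.png",0).astype(np.float32);B=cv2.imread(f"pics/{b}.png",0).astype(np.float32);x,y,w,h=box
    D=cv2.GaussianBlur(B-A,(3,3),0)[y:y+h,x:x+w]; print(a,"mean|d|",np.abs(D).mean(),"max",np.abs(D).max())
    ys,xs=np.where(np.abs(D)>25); print(len(xs),[(int(p+x),int(q+y),int(D[q,p])) for p,q in list(zip(xs,ys))[::max(1,len(xs)//14)]])
    # handle patch shift
    hx={"scene0":(258,168,32,40),"side0":(332,290,40,45)}[a]; px,py,pw,ph=hx
    r=cv2.matchTemplate(B[py-6:py+ph+6,px-6:px+pw+6],A[py:py+ph,px:px+pw],cv2.TM_CCOEFF_NORMED); print("handle shift",np.unravel_index(r.argmax(),r.shape),r.max(),"(6,6=none)")
# nut region: scene, change of nut faces
```

```text
scene0 mean|d| 9.03093 max 65.0625
319 [(279, 166, -25), (274, 172, -26), (275, 177, -31), (262, 205, -25), (257, 210, -28), (257, 212, -29), (266, 216, -25), (272, 218, -26), (271, 220, -27), (253, 222, 37), (268, 223, -26), (247, 226, 40), (241, 229, -41), (245, 232, 49), (239, 236, -27)]
handle shift (np.int64(6), np.int64(6)) 0.8872397 (6,6=none)
side0 mean|d| 11.767177 max 110.625
561 [(309, 255, -50), (360, 255, -89), (354, 256, -91), (349, 257, -99), (347, 258, -101), (347, 259, -100), (351, 260, -96), (359, 261, -85), (341, 263, -54), (355, 264, -88), (353, 266, -72), (344, 269, -72), (345, 273, -62), (382, 280, -25), (385, 314, 26)]
handle shift (np.int64(7), np.int64(5)) 0.9691604 (6,6=none)
```

```bash
python3 -c "
from workcell import bot
print(bot.get_obs()['time'],bot.job_done())"
```

```text
the job is handed in; nothing more can be done
57.5 None
```

I handed the job in at 57.5 s. The jaws were set to about 32 mm, the wrench was seated on the leaning nut and swung clockwise until its resistance levelled off, and it is back in the rest within about a pixel of where it lay. I take that plateau as the stop but didn't check the nut's angle. The last few degrees may have slipped the jaw open a little, and I didn't re-measure the gap.

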